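# Grease the spare feed wheels

## Task

Grease the spare feed wheels: lay every black wheel flat in the open grey greasing box, swing the blue cover shut and lock it by pushing each of the two yellow studs in and turning it a quarter turn clockwise until it springs back into its locked notch. Then give the red hand pump's lever three full strokes, each time down to its stop and letting it come all the way up again. Leave the tape measure, the small flat box, the wooden block and the oil bottle where they are.

Things in the scene. Friction and masses are not known exactly. Their poses are not given: they have to be found in the camera images.
- wheel_0_mid (a point): centre (half-way up) of a black transport wheel with a pale hub lying flat, 45 mm diameter, 24 mm high, about 0.07 kg; z axis up along its axle; may be absent (None). It waits on a cardboard sheet at the right (1 mm thick, look only)
- wheel_1_mid (a point): centre (half-way up) of a black transport wheel with a pale hub lying flat, 45 mm diameter, 24 mm high, about 0.07 kg; z axis up along its axle; may be absent (None). It waits on a cardboard sheet at the right (1 mm thick, look only)
- wheel_2_mid (a point): centre (half-way up) of a black transport wheel with a pale hub lying flat, 45 mm diameter, 24 mm high, about 0.07 kg; z axis up along its axle; may be absent (None). It waits on a cardboard sheet at the right (1 mm thick, look only)
- wheel_3_mid (a point): centre (half-way up) of a black transport wheel with a pale hub lying flat, 45 mm diameter, 24 mm high, about 0.07 kg; z axis up along its axle; may be absent (None). It waits on a cardboard sheet at the right (1 mm thick, look only)
- grease_box: grey open box fixed to the table, 180 (x) x 240 (y) x 36 mm high; origin: centre of underside, x from its stud side (robot's right) to the hinge side (robot's left), y toward the robot. Wheel compartment (white floor 6.5 mm up): inner x -37 to +83 mm, y -113 to +113 mm, open on top until covered; four wheels fit in a row along y at 52 mm pitch. The strip at x -84 to -43 mm takes the studs. Brass pipe stub at its far end
- box_floor (a point): centre of the floor of the wheel compartment, on its surface; axes as the box
- cover (a joint): angle of the blue hinged cover (rad): 0 shut, 1.85 fully open (leaning back). Hinged along the box's left edge as the robot sees it. It stays where it is left above about 1.25 rad; pushed over to below about 1.0 rad it sinks shut by itself within about 3 s
- cover_hinge (a point): middle of the cover's hinge axis, 92 mm from the box's origin along its x, 40 mm above the table; the axis is along the box's y axis. The cover is 240 mm wide and 6 mm thick and reaches 190 mm from the axis. The point turns with the cover
- cover_edge (a point): middle of the cover's free edge on its outer face, 184 mm from the hinge (a 70 mm wide lip goes 6 mm farther). Shut: 42 mm above the table; open: about 220 mm. The outer face (the point's z axis is its normal) looks up when shut, away from the box, to the robot's left, when open; between the studs it is bare and can be pushed there from behind
- stud_near (a joint): turn of the yellow nearer (+y of the box) stud (rad): 0 open (bar square to the cover's free edge), locked it rests at 1.45 to 1.57 (bar parallel to it; stop at 1.60); grows clockwise seen from above the shut cover. Blocked unless pushed in 5.5 mm or more; at the end it springs out about 6 mm into the locked notch and stays. Turning needs under 0.1 N m
- stud_near_push (a joint): how far this stud is pushed into the cover (m): 0 free, 0.008 fully in, about 0.002 in the locked notch; spring about 3 N at first, 8.5 N fully in
- stud_near_grip (a point): middle of the bar handle of the near stud: bar 36 mm long (point x), 11 mm thick (point y), 24 mm high, 12 mm above and below this point; under it a flange of 38 mm diameter, 5 mm thick, turns with it. Cover shut, stud free: 68 mm above the table, on the stud's axis, at x -63.5 mm, y +-85 mm of the box. z points out of the cover
- stud_far (a joint): turn of the yellow farther (-y of the box) stud (rad): 0 open (bar square to the cover's free edge), locked it rests at 1.45 to 1.57 (bar parallel to it; stop at 1.60); grows clockwise seen from above the shut cover. Blocked unless pushed in 5.5 mm or more; at the end it springs out about 6 mm into the locked notch and stays. Turning needs under 0.1 N m
- stud_far_push (a joint): how far this stud is pushed into the cover (m): 0 free, 0.008 fully in, about 0.002 in the locked notch; spring about 3 N at first, 8.5 N fully in
- stud_far_grip (a point): middle of the bar handle of the far stud: bar 36 mm long (point x), 11 mm thick (point y), 24 mm high, 12 mm above and below this point; under it a flange of 38 mm diameter, 5 mm thick, turns with it. Cover shut, stud free: 68 mm above the table, on the stud's axis, at x -63.5 mm, y +-85 mm of the box. z points out of the cover
- lever (a joint): angle of the pump lever (rad): 0 at rest (pad end raised 0.55 rad above level), grows as the pad is pressed down, 0.85 at the lower stop (0.30 rad below level). Sprung: comes up by itself when let go, within about 0.5 s; needs about 4 N at the pad at first, about 9 N at the stop
- lever_pad (a point): middle of the upper face of the black pad at the lever's end (44 mm along the lever, 36 mm wide, 12 mm thick); 120 mm from the pivot; about 153 mm above the table at rest, about 55 mm at the stop. Its x axis turns with the lever
- lever_pivot (a point): pivot of the pump lever, 85 mm above the table, between two red cheeks 100 mm high on a red base plate of 100 x 80 mm; the lever points from here toward the robot (to the pump's -x)
- lever_pump: red hand pump fixed to the table; origin at the centre of its underside; the pivot lies 30 mm behind it (+x); aluminium barrel 36 mm across and 52 mm high 20 mm in front of it, under the lever
- tape_measure_mid (a point): bystander: yellow tape measure, 36 x 75 x 60 mm, standing; point half-way up
- nail_box_mid (a point): bystander: small flat black and clear box, 30 x 64 x 18 mm; point half-way up
- test_block_1_mid (a point): bystander: wooden block, 28 x 50 x 28 mm; point half-way up
- fluid_bottle_mid (a point): bystander: small square oil bottle, 43 x 57 x 104 mm, upright; point half-way up
Things that resemble listed ones, but are neither listed nor needed, are in the scene too. Leave any purple look-alike of the part that bears wheel_0_mid alone.

How it is judged (in metres and radians):
On the way, in this order (a step that is already met when the one before it is completed fails the run):
1. all the wheels that are present lie flat in the greasing box (x of wheel_0_mid in the frame of grease_box between -0.03 and 0.075 m and y of wheel_0_mid in the frame of grease_box between -0.105 and 0.105 m and z of wheel_0_mid in the frame of grease_box between 0.01 and 0.026 m and angle between each of wheel_0_mid, wheel_1_mid, wheel_2_mid, wheel_3_mid's own z axis and vertical below 0.15 rad and x of wheel_1_mid in the frame of grease_box between -0.03 and 0.075 m and y of wheel_1_mid in the frame of grease_box between -0.105 and 0.105 m and z of wheel_1_mid in the frame of grease_box between 0.01 and 0.026 m and x of wheel_2_mid in the frame of grease_box between -0.03 and 0.075 m and y of wheel_2_mid in the frame of grease_box between -0.105 and 0.105 m and z of wheel_2_mid in the frame of grease_box between 0.01 and 0.026 m and x of wheel_3_mid in the frame of grease_box between -0.03 and 0.075 m and y of wheel_3_mid in the frame of grease_box between -0.105 and 0.105 m and z of wheel_3_mid in the frame of grease_box between 0.01 and 0.026 m), for 0.2 s.
2. the cover is shut over them (all of step 1 and value of joint cover below 0.04 rad), for 0.2 s.
3. both studs are turned to lock and have sprung back (value of joint cover below 0.04 rad and value of joint each of stud_near, stud_far above 1.4 rad and value of joint each of stud_near_push, stud_far_push below 0.004 m), for 0.2 s.
4. first stroke: lever down to its stop (value of joint lever above 0.75 rad), for 0.05 s.
5. first stroke: lever all the way up again (value of joint lever below 0.1 rad), for 0.05 s.
6. second stroke: lever down to its stop (value of joint lever above 0.75 rad), for 0.05 s.
7. second stroke: lever all the way up again (value of joint lever below 0.1 rad), for 0.05 s.
8. third stroke: lever down to its stop (value of joint lever above 0.75 rad), for 0.05 s.
9. third stroke: lever all the way up again (value of joint lever below 0.1 rad), for 0.05 s.
At the end, for the whole second after the job is handed in: every wheel present lies flat (0.15 rad) on the compartment floor, cover under 0.04 rad, both studs turned over 1.4 rad and under 4 mm pushed in, lever under 0.10 rad; after locking, the lever went three times past 0.75 rad and back below 0.10 rad (all of step 1 and all of step 3 and value of joint lever below 0.1 rad); the robot touches nothing.
It fails at once if the tape measure, small flat box, wooden block or oil bottle is moved by more than 3 cm (distance of any of tape_measure_mid, nail_box_mid, test_block_1_mid, fluid_bottle_mid from where it was at the start of the episode above 0.03 m).
It fails at once if a stud is forced round without being pushed in ((value of joint cover below 0.04 rad and value of joint stud_near between 0.25 and 1.2 rad and value of joint stud_near_push below 0.003 m) or (value of joint cover below 0.04 rad and value of joint stud_far between 0.25 and 1.2 rad and value of joint stud_far_push below 0.003 m)).
Of wheel_0, wheel_1, wheel_2, wheel_3 only 3 to 4 are there at a start; the rules pass over those that are not, and their reading is None.
At some moment in a run one of wheel_0, wheel_1, wheel_2, wheel_3 may be knocked a few centimetres aside while the robot is not near it.
Once in a run the grip may slacken for a moment while it holds something.
It also fails if it takes over 210 s, if anything falls off the work surface, if the arm or the gripper's body presses on something with over 40 N, if the wrist force passes 120 N, or if a joint passes its speed limit or range.

## Robot

A 6-joint arm with a two-finger parallel gripper is mounted at the origin on a cart in front of the work surface, level with it; the furniture and walls round the work are solid. World frame = base frame: x ahead of the robot, y to its left, z up, the work surface at z = 0. Lengths are in mm, angles in rad, forces in N, time in s.
With the tool pointing down it reaches from about 350 to 875 mm from the base axis. Payload 15.5 kg.
Tool frame: the origin (TCP) lies midway between the tips of the shut fingers; the grasp point (between the pads) lies 19 mm behind it; z points along the fingers, y is the line along which they close (so a half turn about z gives the same grasp; the last joint's range is limited). The gripper opens to 85 mm and grips with 20 to 120 N. Pads are 22 mm wide; open, the fingers measure 114 mm over their backs; the gripper's body (76 mm by 85 mm) begins 54 mm behind the grasp point. The pads swing forward as they close: fully open they stand 13 mm farther back than shut.
Start: joints at [-1.357, 0.494, 1.345, -0, 1.302, -0.096], TCP at [189.948, -595.438, 199.377] pointing down, gripper open.
Joint ranges: [-2.91, 2.91], [-0.82, 2.16], [0.22, 2.67], [-1.22, 4.37], [0.12, 2.79], [-3.08, 3.08]. Speed limits (rad/s): [1.89, 1.89, 2.57, 3.01, 3.01, 3.01].

## Interface

Orientations are given as a unit quaternion [w, x, y, z].
In Python, from workcell import bot gives the robot as it stands. The module is installed in compiled form; this text tells all that it offers.
- The arm moves only by the tool drive_tool, never from a script. Its argument "moves" is a list of rows, each a list of 6 numbers: the shift along the tool's x, y, z as a fraction of full scale, then the turn, a rotation vector about the tool's x, y, z as a fraction of full scale. A call has 1 to 12 rows; each row is the pose to reach, as a shift and turn from the pose commanded when the call began, along the tool's axes at that moment, turning the shorter way round; what a row does not reach only later rows make up. Full scale, the value 1, is 0.5 m for a shift and pi rad for a turn. A row lasts 1/12 s, in which the tool goes at most 41.7 mm and 7.16 degrees, less where a joint would pass 70% of its speed; a pose out of reach is approached as far as the arm can. A call with a number of a shift or a turn outside -1 to 1 is refused whole. A call with a gripper value outside its range is refused whole. "hand" is the closure, from -1 (fully open) to 1 (shut), so that 0 is half open, set as the call begins (left out, the last holds). The fingers move at their own pace and stop on an object; "squeeze" is the grip in N (left out, the last holds). Time passes only in rows, so rows that repeat a pose let the fingers close. It gives the time, the measured TCP pose, the force, the opening and the grip force at its end, in the units of the state.
- bot.get_state(): the state, without advancing time (a new reading comes with each control period).
- bot.camera(name): name is "side" or "top" or "wrist"; returns the picture (480x640x3 uint8, red, green, blue); there is no depth.
- bot.camera_model(name): a dict with "camera_matrix" (3x3 intrinsics, pixels), "k1" (the pictures are not rectified: a ray, as slopes to the right and down, at radius r is drawn at 1 + k1 r^2 times it, then the intrinsics apply), "origin" and "orientation" of the camera in the world; the wrist camera has in their place "hand_eye" (4x4, takes a point from camera to tool coordinates, whose origin is the TCP and whose axes are the flange's). Camera axes: x right, y up, looking along -z (the intrinsics and any distortion apply to the point x, -y, -z); pixel columns grow to the right and rows downward; lengths in mm; the calibration is good to about 2 mm. A picture is of the moment at which its call begins: read the wrist's pose just before it. camera_model takes no time and is no camera call.
- bot.hand_in(): hands the job in; it is judged then, once.
The state is a dict: "clock": time; "joints": joint angles; "qd": joint speeds; "joint_efforts": joint torques, N m; "tool_pos": TCP position; "ee_rot": TCP orientation; "force": force on the tool from outside, world axes, zero at the start; "torque": the same for the moment, N m; "finger_gap": finger opening in mm; "grasp_force": force on a finger pad.
Only numpy, scipy, OpenCV 4.12 (cv2) and the standard library are available. Lean on these libraries where they do the work, as an engineer would, in place of code of your own. Each camera call takes 0.05 s, during which the arm holds its last target. There are 200 camera calls.

## Working session

There is one attempt and no reset: what is moved stays moved. The work goes in short steps, Python scripts to look and compute and a tool call to move; the robot and the scene stay as the last step left them, time stands still between calls to the robot, and variables do not carry over. Pictures are saved under pics/ and viewed, at most 14 in all, crops included, and the job is handed in when it is done.

Besides the shell and the picture viewer there is one more tool, called after "Request:" in YAML: its name, and indented under it one key for each argument. drive_tool: Moves the arm, as the interface text tells. Its arguments: {"type":"object","properties":{"moves":{"type":"array"},"hand":{"type":"number"},"squeeze":{"type":"number"}},"required":["moves"]}

```bash
mkdir -p pics
cat > h.py <<'E'
import numpy as np, cv2
from workcell import bot
from scipy.spatial.transform import Rotation as R
def rot(q): return R.from_quat([q[1],q[2],q[3],q[0]]).as_matrix()
def snap(n,f):
    s=bot.get_state(); im=bot.camera(n); cv2.imwrite('pics/'+f+'.png',im[:,:,::-1]); return s,im
def pose(n,s=None):
    m=bot.camera_model(n)
    if n=='wrist':
        s=s or bot.get_state(); H=np.array(m['hand_eye']); T=np.eye(4); T[:3,:3]=rot(s['ee_rot']); T[:3,3]=s['tool_pos']; T=T@H
        return m,T[:3,:3],T[:3,3]
    o=np.array(m['orientation']); 
    return m,(rot(o) if o.size==4 else o.reshape(3,3)),np.array(m['origin'])
def ray(n,uv,s=None):
    m,Rm,o=pose(n,s); K=np.array(m['camera_matrix']); k=m['k1']
    d=np.linalg.solve(K,[uv[0],uv[1],1.])[:2]; p=d.copy()
    for _ in range(20): p=d/(1+k*(p@p))
    v=Rm@np.array([p[0],-p[1],-1.]); return o,v/np.linalg.norm(v)
def plane(n,uv,z,s=None):
    o,v=ray(n,uv,s); return o+v*(z-o[2])/v[2]
def proj(n,P,s=None):
    m,Rm,o=pose(n,s); c=Rm.T@(np.array(P,float)-o); p=np.array([c[0],-c[1]])/-c[2]; p=p*(1+m['k1']*(p@p))
    K=np.array(m['camera_matrix']); return (K@[p[0],p[1],1])[:2]
def tri(n1,u1,n2,u2,s=None):
    o1,v1=ray(n1,u1,s);o2,v2=ray(n2,u2,s)
    A=np.c_[v1,-v2]; t=np.linalg.lstsq(A,o2-o1,rcond=None)[0]; a=o1+t[0]*v1;b=o2+t[1]*v2
    return (a+b)/2,np.linalg.norm(a-b)
E
python3 - <<'E'
from h import *
snap('top','top0');snap('side','side0');s,_=snap('wrist','w0')
for n in('top','side','wrist'):print(bot.camera_model(n))
print(s)
E
```

```text
{'camera_matrix': array([[457.52110352,   0.        , 326.06463388],
       [  0.        , 457.52110352, 242.32413736],
       [  0.        ,   0.        ,   1.        ]]), 'k1': -0.028676979859733515, 'origin': array([ 345.8184164 , -188.4322272 , 1317.22106361]), 'orientation': array([ 0.7120944 ,  0.06766227, -0.0696542 , -0.69533566])}
{'camera_matrix': array([[543.93718204,   0.        , 329.10850375],
       [  0.        , 543.93718204, 235.27923663],
       [  0.        ,   0.        ,   1.        ]]), 'k1': -0.11221956521457921, 'origin': array([  588.66256057, -1221.26425174,   731.26016308]), 'orientation': array([0.86644614, 0.49924346, 0.00150545, 0.00497847])}
{'camera_matrix': array([[402.04372222,   0.        , 326.5522066 ],
       [  0.        , 402.04372222, 236.17334446],
       [  0.        ,   0.        ,   1.        ]]), 'k1': -0.09280177625657315, 'hand_eye': array([[ 4.91450236e-04,  9.61195014e-01,  2.75869359e-01,
         6.98083527e+01],
       [ 9.99999305e-01, -7.67907707e-04,  8.94115845e-04,
        -5.59107017e-01],
       [ 1.07126190e-03,  2.75868728e-01, -9.61194724e-01,
        -1.73184534e+02],
       [ 0.00000000e+00,  0.00000000e+00,  0.00000000e+00,
         1.00000000e+00]])}
{'clock': 0.1, 'joints': array([-1.35750394e+00,  4.94098379e-01,  1.34606412e+00,  1.65072682e-05,
        1.30249071e+00, -9.54865558e-02]), 'qd': array([-0.00146956, -0.00188633, -0.00443251,  0.00048236,  0.00314614,
        0.00147578]), 'joint_efforts': array([ 4.35590755e-04, -8.83591461e+01, -3.84564471e+01, -2.78098205e-04,
        5.21866197e-03,  6.67367226e-05]), 'tool_pos': array([ 189.87674312, -595.09097902,  198.87570337]), 'ee_rot': array([-5.29825366e-04,  9.88105798e-01,  1.53774673e-01, -2.32734079e-05]), 'force': array([-0.79630193,  0.80516117, -0.35756842]), 'torque': array([0.02139236, 0.00749949, 0.02115199]), 'grasp_force': 0.0, 'finger_gap': 85.1208987861465}
```

View pics/top0.png

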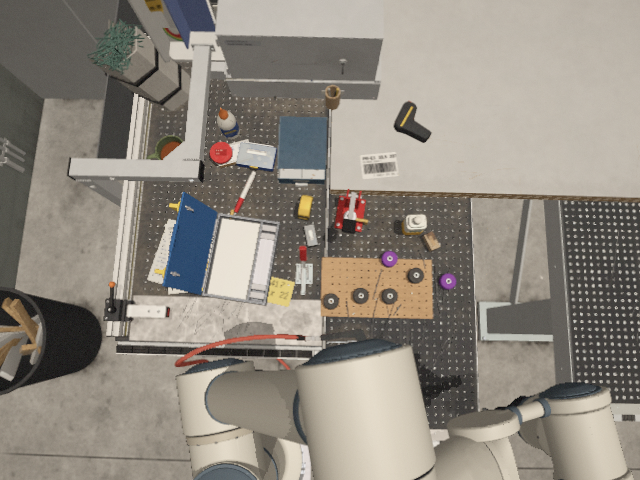

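View pics/side0.png

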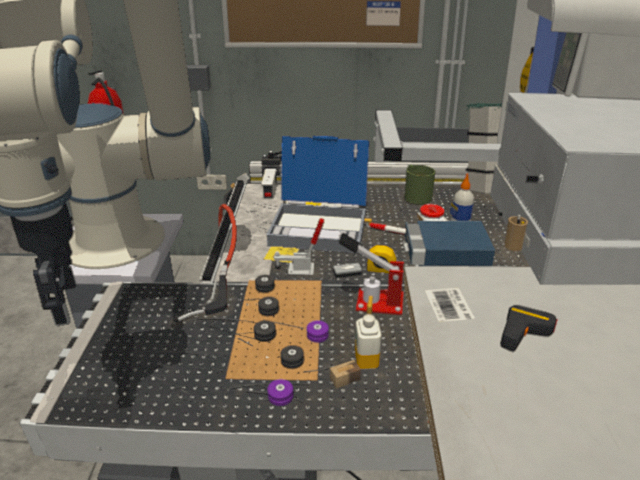

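Top view: black wheels at (331,301), (361,296), (390,296), (416,275). The look-alikes are the purple wheels at (390,259) and (448,281). The red pump is at (350,213), with a red-handled toggle clamp as a decoy at (303,260). The grey box with the open blue cover is around (235,258). Next is one close crop with positions.

Run:
```python
from h import *
im=cv2.imread('pics/top0.png'); c=im[150:330,140:480]; cv2.imwrite('pics/crop0.png',cv2.resize(c,None,fx=2.35,fy=2.35,interpolation=cv2.INTER_CUBIC))
for uv in [(331,301),(361,296),(390,296),(416,275)]: print('wheel',plane('top',uv,25).round(1))
side=cv2.imread('pics/side0.png');hs=cv2.cvtColor(side,cv2.COLOR_BGR2HSV)
for uv in [(265,283),(268.5,305),(264.5,330),(291.5,356)]: print('side',plane('side',uv,25).round(1))
```

```text
wheel [ 432.8 -206.9   25. ]
wheel [ 448.8 -291.    25. ]
wheel [ 450.6 -372.8   25. ]
wheel [ 511.9 -447.1   25. ]
side [ 435.8 -219.3   25. ]
side [ 452.2 -300.2   25. ]
side [ 452.7 -382.1   25. ]
side [ 511.9 -456.5   25. ]
```

View pics/crop0.png

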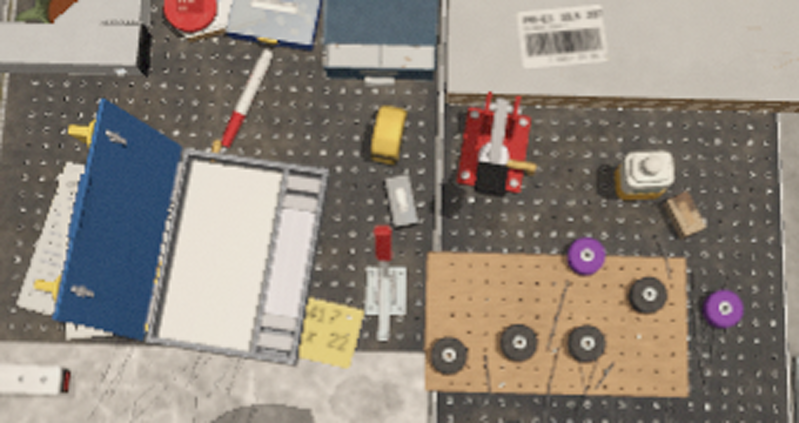

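Run:
```python
from h import *
f=lambda x,y,z: plane('top',(140+x/2.35,150+y/2.35),z)
C={'HF':f(185,152,36),'SF':f(327,172,36),'SN':f(294,363,36),'HN':f(150,340,36)}
for k,v in C.items(): print(k,v.round(1))
P=np.array(list(C.values())); print('ctr',P.mean(0))
ex=(C['HF']-C['SF']+C['HN']-C['SN'])[:2]; ey=(C['HN']-C['HF']+C['SN']-C['SF'])[:2]
print(np.linalg.norm(ex)/2,np.linalg.norm(ey)/2,np.arctan2(ex[1],ex[0]),np.arctan2(ey[1],ey[0])-np.pi/2)
im=cv2.imread('pics/top0.png');h=cv2.cvtColor(im,cv2.COLOR_BGR2HSV)
m=((h[...,2]>200)&(h[...,1]<40)).astype(np.uint8); m[:, :200]=0;m[:,290:]=0;m[:215]=0;m[305:]=0
m=cv2.morphologyEx(m,cv2.MORPH_OPEN,np.ones((3,3)))
for c in cv2.findContours(m,0,2)[0]:
    if cv2.contourArea(c)>300:
        r=cv2.minAreaRect(c); b=cv2.boxPoints(r); print('floor',r,[plane('top',q,6.5)[:2].round(1) for q in b],plane('top',r[0],6.5).round(1))
# pump
for n,u in (('pivotline',(505,115)),('pad',(491,178))): print(n,f(*u,150 if n=='pad' else 85).round(1))
print('base',[f(*q,5).round(0)[:2] for q in((472,106),(530,121),(519,192),(460,180))])
```

```text
HF [672.1 122.9  36. ]
SF [651.  -52.8  36. ]
SN [418.  -23.7  36. ]
HN [440.9 148.9  36. ]
ctr [545.50927069  48.81335446  36.        ]
175.55952374282901 233.74311840616417 1.4454990503840734 1.4527826403024662
floor ((262.96978759765625, 261.171142578125), (13.902826309204102, 55.611305236816406), 10.007979393005371) [array([467.4,  22. ]), array([628.5,   2.4]), array([622.2, -38.1]), array([461.5, -17.6])] [544.   -7.7   6.5]
floor ((233.61541748046875, 258.423095703125), (38.242645263671875, 77.85811614990234), 11.309932708740234) [array([448.5, 147.3]), array([674.3, 118.5]), array([654.3,   6.5]), array([429.9,  38.7])] [550.   77.8   6.5]
pivotline [ 714.3 -266.9   85. ]
pad [ 621.5 -247.9  150. ]
base [array([ 749., -230.]), array([ 731., -304.]), array([ 639., -291.]), array([ 652., -216.])]
```

Request:
drive_tool:
  moves:
    - [0.676,-0.341,-0.1,0,0,0.137]
    - [0.676,-0.341,-0.1,0,0,0.137]
    - [0.676,-0.341,-0.1,0,0,0.137]
    - [0.676,-0.341,-0.1,0,0,0.137]
    - [0.676,-0.341,-0.1,0,0,0.137]
    - [0.676,-0.341,-0.1,0,0,0.137]
    - [0.676,-0.341,-0.1,0,0,0.137]
    - [0.676,-0.341,-0.1,0,0,0.137]
    - [0.676,-0.341,-0.1,0,0,0.137]
    - [0.676,-0.341,-0.1,0,0,0.137]
    - [0.676,-0.341,-0.1,0,0,0.137]
    - [0.676,-0.341,-0.1,0,0,0.137]

```text
clock: 1.15
tool_pos: [460.4, -329.8, 249.2]
ee_rot: [0.0, 0.998, -0.06, -0.0]
force: [-0.4, -1.5, 0.3]
finger_gap: 85.5
grasp_force: 0.0
```

```bash
cat >> h.py <<'E'
def wheels(s,im):
    "black wheels seen by the wrist camera: dark low-saturation blobs of the right size on the cardboard"
    h=cv2.cvtColor(im,cv2.COLOR_RGB2HSV); m=((h[...,2]<75)&(h[...,1]<110)).astype(np.uint8)
    m=cv2.morphologyEx(m,cv2.MORPH_CLOSE,cv2.getStructuringElement(2,(9,9))); m=cv2.morphologyEx(m,cv2.MORPH_OPEN,cv2.getStructuringElement(2,(13,13))); out=[]
    for c in cv2.findContours(m,0,2)[0]:
        (u,v),r=cv2.minEnclosingCircle(c); a=cv2.contourArea(c)
        if a<300 or a/(np.pi*r*r)<.65: continue
        P=plane('wrist',(u,v),14,s); Q=plane('wrist',(u+r,v),14,s)
        if 15<np.linalg.norm(P-Q)<32: out.append((P.round(1),round(u),round(v),round(r)))
    return out
def go(P,yaw=None,s=None):
    "shift (fractions, tool axes) and turn about tool z to reach P"
    s=s or bot.get_state(); M=rot(s['ee_rot']); d=M.T@(np.array(P)-s['tool_pos'])/500
    t=0 if yaw is None else -(yaw-np.arctan2(M[1,0],M[0,0]))/np.pi
    print('go',d.round(4),'turn',round(t,4),'yaw',round(np.arctan2(M[1,0],M[0,0]),4))
E
python3 - <<'E'
from h import *
s,im=snap('wrist','w1'); print(s['tool_pos'],s['ee_rot'],s['clock'])
for w in wheels(s,im): print(w)
E
```

```text
[ 460.41974502 -329.78601483  249.24239511] [ 5.52701659e-05  9.98208265e-01 -5.98350365e-02 -1.56664073e-04] 1.15
(array([520.3, -77.1,  14. ]), 81, 165, 14)
(array([ 555.5, -116.1,   14. ]), 107, 126, 19)
```

View pics/w1.png

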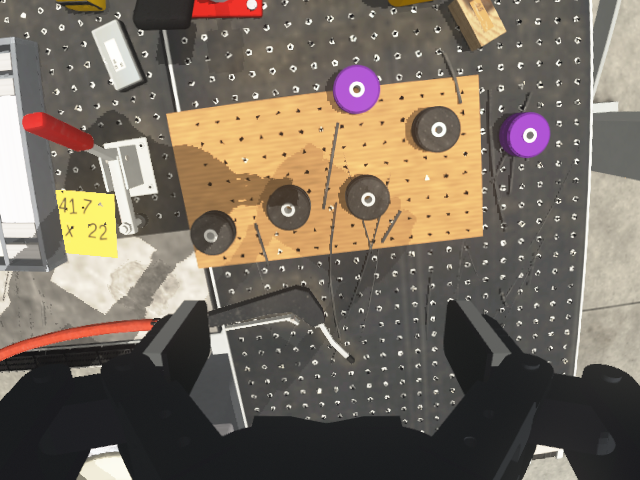

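Black wheels are at hub pixels (210,236), (288,210), (369,199) and (438,130). The purple ones at (357,90) and (529,135) stay where they are.

```bash
cat >> h.py <<'E'
def wheels(s,im,zt=25):
    "pale hubs ringed by black"
    h=cv2.cvtColor(im,cv2.COLOR_RGB2HSV); pale=((h[...,1]<70)&(h[...,2]>115)).astype(np.uint8); dark=(h[...,2]<85)&(h[...,1]<120)
    yy,xx=np.mgrid[:480,:640]; out=[]
    pale=cv2.morphologyEx(pale,cv2.MORPH_CLOSE,np.ones((5,5)))
    o=pose('wrist',s)[2]; k=402./(o[2]-zt)
    n,_,st,ce=cv2.connectedComponentsWithStats(pale)
    for i in range(1,n):
        d=2*np.sqrt(st[i,4]/np.pi)/k
        if not 6<d<22 or max(st[i,2:4])>1.8*min(st[i,2:4]): continue
        r=np.hypot(xx-ce[i][0],yy-ce[i][1])/k; a=(r>11)&(r<18)
        if dark[a].mean()>.85: out.append((plane('wrist',ce[i],zt,s).round(1),ce[i].round(1),round(d,1),round(dark[a].mean(),2)))
    return out
E
python3 - <<'E'
from h import *
im=cv2.imread('pics/w1.png')[:,:,::-1].copy(); s=bot.get_state()
for w in wheels(s,im): print(w)
for u in [(210,236),(288,210),(369,199),(438.5,130)]: print(plane('wrist',u,25,s).round(1))
go([450.6,-372.8,120],s=s)
E
```

```text
[ 430.2 -204.5   25. ]
[ 447.5 -289.    25. ]
[ 448.9 -371.3   25. ]
[ 508.6 -444.8   25. ]
go [-0.0078  0.0863  0.2582] turn 0 yaw -0.1211
```

Request:
drive_tool:
  moves:
    - [0.127,0.219,0.3,0,0,0]
    - [0.127,0.219,0.3,0,0,0]
    - [0.127,0.219,0.3,0,0,0]
    - [0.127,0.219,0.3,0,0,0]
    - [0.127,0.219,0.3,0,0,0]
    - [0.127,0.219,0.3,0,0,0]
    - [0.127,0.219,0.35,0,0,0]
    - [0.127,0.219,0.4,0,0,0]
    - [0.127,0.219,0.45,0,0,0]
    - [0.127,0.219,0.48,0,0,0]
    - [0.127,0.219,0.494,0,0,0]
    - [0.127,0.219,0.494,0,0,0]
  hand: -0.5
  squeeze: 50

```text
clock: 2.2
tool_pos: [508.4, -446.7, 1.2]
ee_rot: [-0.001, 0.998, -0.061, -0.001]
force: [-0.2, 0.2, -0.6]
finger_gap: 64.0
grasp_force: 0.0
```

Request:
drive_tool:
  moves:
    - [0,0,0,0,0,0]
    - [0,0,0,0,0,0]
    - [0,0,0,0,0,0]
    - [0,0,0,0,0,0]
    - [0,0,0,0,0,0]
    - [0,0,0,0,0,0]
  hand: 1

```text
clock: 2.7
tool_pos: [510.1, -446.8, 2.8]
ee_rot: [0.0, 0.998, -0.061, 0.0]
force: [0.6, -0.9, 0.3]
finger_gap: 0.1
grasp_force: 0.0
```

Run:
```python
from h import *
s,im=snap('wrist','w2'); print(s['tool_pos'],s['finger_gap'],s['grasp_force'],s['force'])
```

```text
[ 510.07446918 -446.7904688     2.81825866] 0.14435352738786958 0.0 [ 0.60548069 -0.90712721  0.30782284]
```

View pics/w2.png

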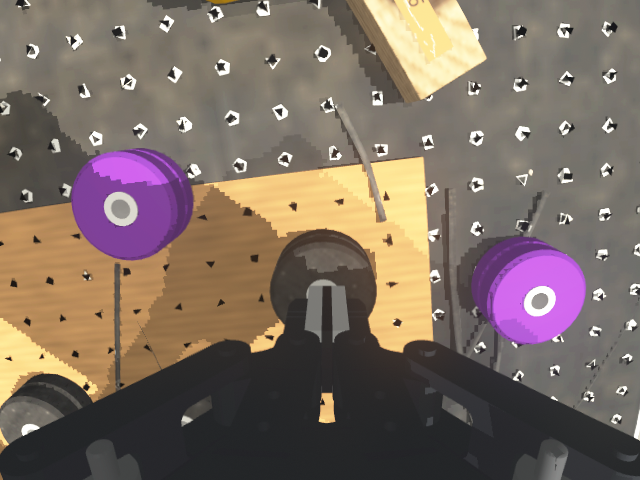

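The fingers shut on nothing: the wheel, at about (322,283), sits ahead of the fingers in tool x.

Run:
```python
from h import *
s=bot.get_state(); print('TCP px',proj('wrist',s['tool_pos'],s))
im=cv2.imread('pics/w2.png')
for u in [(323,285),(272,285),(375,285),(325,230)]: print(u,plane('wrist',u,25,s).round(1))
h=cv2.cvtColor(im,cv2.COLOR_BGR2HSV)
print(h[180:190,260:300:20])
go([510,-446,120])
```

```text
TCP px [327.88821155 277.32862189]
(323, 285) [ 515.9 -445.4   25. ]
(272, 285) [ 518.3 -424.8   25. ]
(375, 285) [ 513.3 -466.3   25. ]
(325, 230) [ 538.7 -449.    25. ]
[[[ 19 120 246]
  [ 19 119 248]]

 [[ 19 119 246]
  [ 19 119 247]]

 [[ 19 119 247]
  [ 19 121 247]]

 [[ 20 119 247]
  [ 19 121 247]]

 [[ 20 119 248]
  [ 19 123 246]]

 [[ 20 118 249]
  [ 18 124 245]]

 [[ 20 118 248]
  [ 18 123 243]]

 [[ 20 120 247]
  [ 18 123 243]]

 [[ 19 119 247]
  [ 18 122 242]]

 [[ 19 120 246]
  [ 19 123 243]]]
go [-2.000e-04 -1.400e-03 -2.347e-01] turn 0 yaw -0.1215
```

Run:
```python
from h import *
s=bot.get_state()
for z in (1,3,13,25,40): print(z,proj('wrist',[510,-446.8,z],s).round(),proj('wrist',[532.5,-449.5,z],s).round(),proj('wrist',[508.6+23,-445,z],s).round(),'px230',plane('wrist',(325,230),z,s).round(1))
side=bot.camera('side'); c=side[300:400,230:340,::-1]; cv2.imwrite('pics/s2.png',cv2.resize(c,None,fx=5,fy=5,interpolation=cv2.INTER_CUBIC))
```

```text
1 [328. 276.] [328. 229.] [318. 232.] px230 [ 532.2 -448.1    1. ]
3 [328. 278.] [328. 230.] [318. 233.] px230 [ 532.8 -448.2    3. ]
13 [328. 286.] [328. 236.] [318. 240.] px230 [ 535.4 -448.6   13. ]
25 [328. 298.] [328. 245.] [317. 248.] px230 [ 538.7 -449.    25. ]
40 [328. 315.] [328. 257.] [316. 261.] px230 [ 542.7 -449.5   40. ]
```

View pics/s2.png

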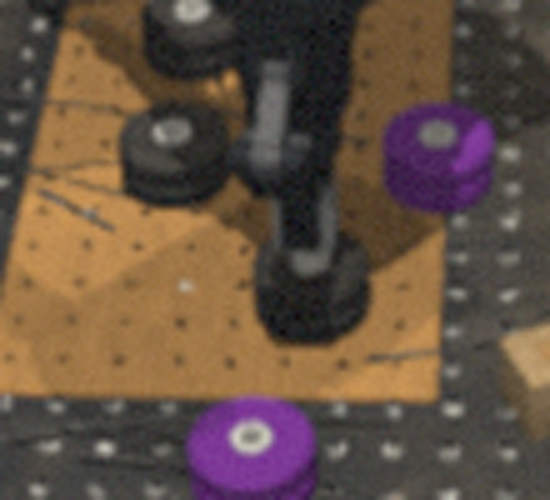

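Run:
```python
from h import *
s=bot.get_state(); M=rot(s['ee_rot']);p=s['tool_pos']
for q in [(0,42,-13),(11,42,-13),(11,57,-13),(0,42,-35),(11,42,-35),(11,57,-35),(11,5,-20),(11,0,0),(5,0,0),(5,0,-20),(5,7,-20)]: print(q,proj('wrist',p+M@np.array(q),s).round())
```

```text
(0, 42, -13) [425. 288.]
(11, 42, -13) [427. 265.]
(11, 57, -13) [461. 264.]
(0, 42, -35) [438. 311.]
(11, 42, -35) [441. 285.]
(11, 57, -35) [480. 284.]
(11, 5, -20) [340. 271.]
(11, 0, 0) [328. 255.]
(5, 0, 0) [328. 267.]
(5, 0, -20) [328. 284.]
(5, 7, -20) [345. 284.]
```

Request:
drive_tool:
  moves:
    - [0,0,-0.05,0,0,0]
    - [0,0,-0.1,0,0,0]
    - [0,0,-0.15,0,0,0]
    - [0,0,-0.15,0,0,0]
    - [0,0,-0.15,0,0,0]

```text
clock: 3.22
tool_pos: [510.6, -447.3, 78.9]
ee_rot: [0.001, 0.998, -0.061, 0.001]
force: [-0.1, -0.5, -0.8]
finger_gap: -0.1
grasp_force: 0.0
```

Run:
```python
from h import *
s,im=snap('wrist','w3'); print(s['tool_pos'],s['finger_gap'],s['grasp_force'],s['force'],s['clock'])
cv2.imwrite('pics/w3c.png',im[150:450,150:550,::-1])
```

```text
[ 510.57279336 -447.33646807   78.88495667] -0.1408850653351019 0.0 [-0.11846396 -0.54524481 -0.82796316] 3.2167
```

View pics/w3c.png

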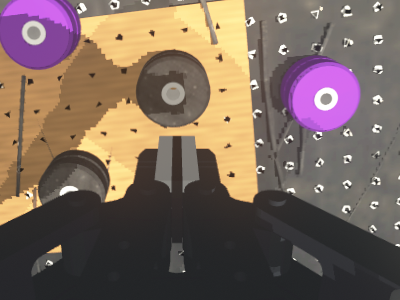

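Run:
```python
from h import *
s=bot.get_state(); p=s['tool_pos']; u=proj('side',p); print(u,proj('side',p+[0,0,20]),proj('side',p+[0,0,40]),proj('side',p+[-10,0,0]))
im=bot.camera('side').copy()
x,y=u.round().astype(int); cv2.circle(im,(x,y),1,(255,0,0),-1); x,y=proj('side',p+[0,0,20]).round().astype(int); cv2.circle(im,(x,y),1,(0,255,0),-1)
x,y=u.round().astype(int);c=im[y-70:y+70,x-70:x+70,::-1]; cv2.imwrite('pics/s3.png',cv2.resize(c,None,fx=4,fy=4,interpolation=cv2.INTER_NEAREST))
s=bot.get_state()
print(plane('wrist',(323,244),25,s),plane('wrist',(323,254),25,s))
```

```text
[289.81651308 331.07600025] [289.42045744 322.61763815] [289.01813176 313.97106313] [284.40318645 331.01366679]
[ 510.01867771 -443.58601088   25.        ] [ 503.89394444 -442.82544346   25.        ]
```

View pics/s3.png

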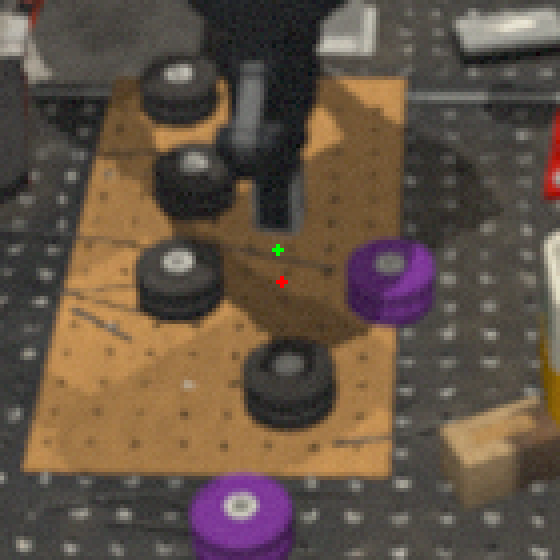

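Side view: the shut tips sit about 25 mm above the stated TCP (red mark). The wrist view agrees, so I'll reach lower, slowly, while watching the force.

Request:
drive_tool:
  moves:
    - [0,-0.004,0,0,0,0]
    - [0,-0.004,0,0,0,0]
    - [0,-0.004,0,0,0,0]
    - [0,-0.004,0.05,0,0,0]
    - [0,-0.004,0.1,0,0,0]
    - [0,-0.004,0.14,0,0,0]
    - [0,-0.004,0.15,0,0,0]
    - [0,-0.004,0.156,0,0,0]
    - [0,-0.004,0.162,0,0,0]
    - [0,-0.004,0.168,0,0,0]
    - [0,-0.004,0.174,0,0,0]
    - [0,-0.004,0.176,0,0,0]
  hand: -0.5

```text
clock: 4.32
tool_pos: [510.4, -444.9, -10.3]
ee_rot: [0.0, 0.998, -0.061, 0.0]
force: [0.9, 0.1, 0.2]
finger_gap: 64.0
grasp_force: 0.0
```

Request:
drive_tool:
  moves:
    - [0,0,0.004,0,0,0]
    - [0,0,0.008,0,0,0]
    - [0,0,0.012,0,0,0]
    - [0,0,0.014,0,0,0]
    - [0,0,0.014,0,0,0]

```text
clock: 4.73
tool_pos: [510.0, -444.6, -17.9]
ee_rot: [-0.0, 0.998, -0.061, -0.0]
force: [-0.8, -0.3, -1.1]
finger_gap: 64.1
grasp_force: 0.0
```

Request:
drive_tool:
  moves:
    - [0,0,0,0,0,0]
    - [0,0,0,0,0,0]
    - [0,0,0,0,0,0]
    - [0,0,0,0,0,0]
    - [0,0,0,0,0,0]
    - [0,0,0,0,0,0]
  hand: 1

```text
clock: 5.23
tool_pos: [510.2, -444.7, -17.1]
ee_rot: [0.0, 0.998, -0.061, 0.0]
force: [-1.8, 1.3, 5.9]
finger_gap: 42.5
grasp_force: 49.8
```

Request:
drive_tool:
  moves:
    - [0,0,-0.08,0,0,0]
    - [0,0,-0.16,0,0,0]
    - [0,0,-0.24,0,0,0]
    - [0,0,-0.32,0,0,0]
    - [0,0,-0.4,0,0,0]
    - [0,-0.1,-0.42,0,0,0]
    - [0,-0.2,-0.42,0,0,0]
    - [0,-0.3,-0.42,0,0,0]
    - [0,-0.3,-0.42,0,0,0]

```text
clock: 5.98
tool_pos: [528.2, -292.3, 192.9]
ee_rot: [-0.0, 0.998, -0.06, 0.0]
force: [1.4, 0.4, -0.5]
finger_gap: 42.4
grasp_force: 51.3
```

Request:
drive_tool:
  moves:
    - [-0.025,-0.7,0,0,0,0]
    - [-0.025,-0.7,0,0,0,0]
    - [-0.025,-0.7,0,0,0,0]
    - [-0.025,-0.7,0,0,0,0]
    - [-0.025,-0.7,0,0,0,0]
    - [-0.025,-0.7,0,0,0,0]
    - [-0.025,-0.7,0,0,0,0]
    - [-0.025,-0.7,0,0,0,0]
    - [-0.025,-0.7,0,0,0,0]
    - [-0.025,-0.7,0,0,0,0]
    - [-0.025,-0.7,0,0,0,0]

```text
clock: 6.9
tool_pos: [558.2, 54.1, 192.4]
ee_rot: [0.0, 0.998, -0.06, -0.0]
force: [0.3, -0.3, -1.2]
finger_gap: 42.6
grasp_force: 51.8
```

Run:
```python
from h import *
s,im=snap('wrist','w4'); print(s['tool_pos'],s['ee_rot'],s['finger_gap'],s['grasp_force'],s['clock'])
```

```text
[558.23883894  54.07914539 192.41796936] [ 8.39010899e-05  9.98218726e-01 -5.96604384e-02 -1.37060819e-05] 42.55885951073049 51.82596802711487 6.9
```

View pics/w4.png

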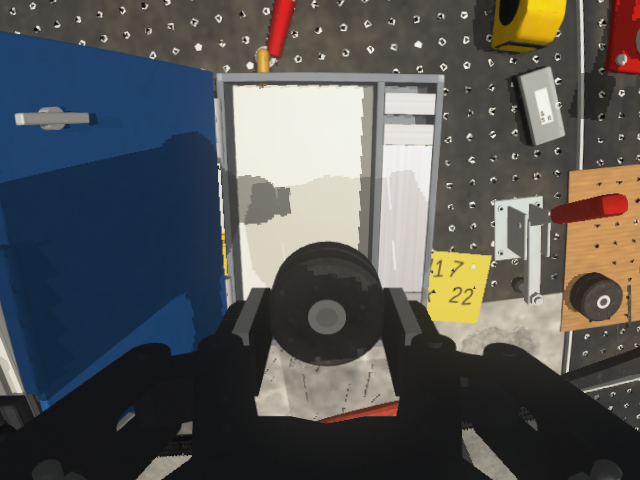

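The wheel is held flat, hub at (326,317). The box's far rim corners are at (218,74) and (444,76), the divider is around columns 374–383, and the yaw is well aligned.

Run:
```python
from h import *
s=bot.get_state()
HF=plane('wrist',(218,74),36,s);SF=plane('wrist',(444,76),36,s);print(HF,SF)
v=(HF-SF)[:2];print(np.linalg.norm(v),np.arctan2(v[1],v[0]))
R1=plane('wrist',(435,285),36,s); w=(R1-SF)[:2]; print('stud side edge ang',np.arctan2(w[1],w[0])-np.pi/2)
a=np.mean([np.arctan2(v[1],v[0]),np.arctan2(w[1],w[0])-np.pi/2]); ex=np.array([np.cos(a),np.sin(a)]);ey=np.array([-np.sin(a),np.cos(a)])
c=(HF+SF)[:2]/2+ey*120; print('centre',c,'yaw',a)
for y in(-78,-26,26,78): print(y,(c+23*ex+y*ey).round(1))
M=rot(s['ee_rot'])
for d in(-20,-15,-10): print('held hub',plane('wrist',(326,317),s['tool_pos'][2]-0,s) if 0 else (M.T@(plane('wrist',(326,317),s['tool_pos'][2]+25+d+15,s)-s['tool_pos'])).round(1))
for y in(-78,-26,26,78): go([*(c+23*ex+y*ey),0],a-np.pi/2,s)
```

```text
[674.28030942 125.06091531  36.        ] [651.75653328 -50.06174154  36.        ]
176.56518749023724 1.4428814355810253
stud side edge ang 1.4780142765991107
centre [543.74828738  50.71454593] yaw 1.460447856090068
-78 [623.8  65. ]
-26 [572.1  70.7]
26 [520.4  76.4]
78 [468.8  82.2]
held hub [-10.   -0.8 -20. ]
held hub [ -7.4  -0.8 -25. ]
held hub [ -4.8  -0.8 -30. ]
go [ 0.1272 -0.0395  0.3848] turn -0.0033 yaw -0.1207
go [ 0.0232 -0.0384  0.3848] turn -0.0033 yaw -0.1207
go [-0.0808 -0.0373  0.3848] turn -0.0033 yaw -0.1207
go [-0.1847 -0.0362  0.3848] turn -0.0033 yaw -0.1207
```

Request:
drive_tool:
  moves:
    - [0.125,-0.039,0,0,0,0]
    - [0.125,-0.039,0.08,0,0,0]
    - [0.125,-0.039,0.16,0,0,0]
    - [0.125,-0.039,0.22,0,0,0]
    - [0.125,-0.039,0.28,0,0,0]
    - [0.125,-0.039,0.33,0,0,0]
    - [0.125,-0.039,0.37,0,0,0]
    - [0.125,-0.039,0.385,0,0,0]
    - [0.125,-0.039,0.395,0,0,0]
    - [0.125,-0.039,0.404,0,0,0]
    - [0.125,-0.039,0.404,0,0,0]
    - [0.125,-0.039,0.404,0,0,0]

```text
clock: 7.95
tool_pos: [623.4, 64.7, -8.6]
ee_rot: [-0.0, 0.998, -0.061, 0.001]
force: [0.4, -0.9, -0.6]
finger_gap: 42.1
grasp_force: 51.9
```

Request:
drive_tool:
  moves:
    - [0,0,0,0,0,0]
    - [0,0,0,0,0,0]
    - [0,0,0,0,0,0]
    - [0,0,0,0,0,0]
    - [0,0,-0.05,0,0,0]
    - [0,0,-0.12,0,0,0]
    - [0,0,-0.2,0,0,0]
    - [0,0,-0.28,0,0,0]
    - [0,0,-0.36,0,0,0]
    - [0,0,-0.42,0,0,0]
    - [0,0,-0.42,0,0,0]
  hand: -0.4

```text
clock: 8.87
tool_pos: [625.8, 65.0, 207.5]
ee_rot: [-0.0, 0.998, -0.061, 0.005]
force: [0.5, -0.1, 1.0]
finger_gap: 59.8
grasp_force: 0.0
```

Run:
```python
from h import *
s,im=snap('wrist','w5'); print(s['tool_pos'],s['clock'],wheels(s,im,31))
go([449.8,-372,200],s=s); print(proj('wrist',[624,66,31],s),'W2',proj('wrist',[449.8,-372,25],s))
```

```text
[625.79831794  65.03262153 207.47106302] 8.8667 [(array([ 350.9, -159.8,   31. ]), array([558.2, 424.3]), np.float64(6.1), np.float64(1.0))]
go [-0.2437  0.9103  0.0113] turn 0 yaw -0.1214
[326.74694068 206.6293382 ] W2 [732.3631757 314.6319754]
```

View pics/w5.png

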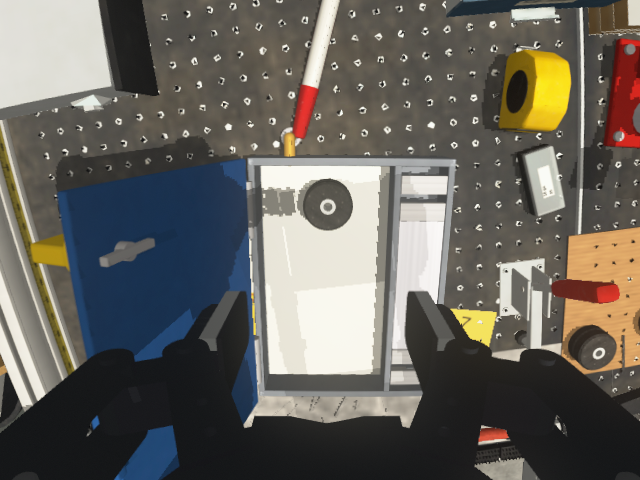

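Request:
drive_tool:
  moves:
    - [-0.244,0.91,0,0,0,0]
    - [-0.244,0.91,0,0,0,0]
    - [-0.244,0.91,0,0,0,0]
    - [-0.244,0.91,0,0,0,0]
    - [-0.244,0.91,0,0,0,0]
    - [-0.244,0.91,0,0,0,0]
    - [-0.244,0.91,0,0,0,0]
    - [-0.244,0.91,0,0,0,0]
    - [-0.244,0.91,0,0,0,0]
    - [-0.244,0.91,0,0,0,0]
    - [-0.244,0.91,0,0,0,0]
    - [-0.244,0.91,0,0,0,0]
  hand: -0.5

```text
clock: 9.92
tool_pos: [443.9, -376.3, 199.4]
ee_rot: [0.0, 0.998, -0.062, -0.001]
force: [-0.2, -0.3, 0.3]
finger_gap: 64.2
grasp_force: 0.0
```

Run:
```python
from h import *
s,im=snap('wrist','w6'); print(s['tool_pos'],s['clock'])
def hc(im,s,zt,dbg=1):
    o=pose('wrist',s)[2]; k=402/(o[2]-zt); r=22.5*k
    g=cv2.medianBlur(cv2.cvtColor(im,cv2.COLOR_RGB2GRAY),3)
    C=cv2.HoughCircles(g,cv2.HOUGH_GRADIENT,1.5,int(r),param1=120,param2=30,minRadius=int(r*.85),maxRadius=int(r*1.2))
    h=cv2.cvtColor(im,cv2.COLOR_RGB2HSV); yy,xx=np.mgrid[:480,:640]
    for x,y,q in (C[0] if C is not None else []):
        a=np.hypot(xx-x,yy-y); m=(a<.9*q)&(a>.4*q)
        H=np.median(h[m],0); 
        if H[2]<95 and y<330: print('circ',(x,y,q),H,'dark',((h[m][:,2]<100)).mean().round(2),plane('wrist',(x,y),zt,s).round(1))
hc(im,s,25)
i1=cv2.imread('pics/w1.png'); H=cv2.cvtColor(i1,cv2.COLOR_BGR2HSV); print(H[199,355:384:2].tolist())
print(proj('wrist',[449.8,-372,25],s))
```

```text
[ 443.92727151 -376.30173813  199.39413328] 9.9167
circ (np.float32(230.25), np.float32(207.75), np.float32(25.0)) [14. 62. 76.] dark 0.99 [ 450.3 -290.5   25. ]
circ (np.float32(147.75), np.float32(236.25), np.float32(25.0)) [16. 41. 72.] dark 0.97 [ 433.9 -209.2   25. ]
[[16, 53, 92], [17, 57, 94], [15, 58, 96], [21, 25, 206], [26, 8, 248], [17, 61, 121], [17, 46, 127], [18, 34, 129], [18, 34, 126], [26, 8, 248], [17, 38, 127], [15, 59, 95], [14, 55, 97], [15, 59, 95], [16, 53, 111]]
[321.50742295 196.85379694]
```

```bash
sed -i 's/(h\[...,1\]<70)&(h\[...,2\]>115)/(h[...,1]<60)\&(h[...,2]>150)/; s/(h\[...,2\]<85)&(h\[...,1\]<120)/(h[...,2]<125)\&(h[...,1]<110)/' h.py
python3 - <<'E'
from h import *
s=bot.get_state()
for f in ('w6',):
    im=cv2.imread(f'pics/{f}.png')[:,:,::-1].copy()
    for w in wheels(s,im): print(w)
im=bot.camera('top');c=im[253:325,315:470]; 
h=cv2.cvtColor(im,cv2.COLOR_RGB2HSV)
for y in (301,296,275):pass
go([449.8,-372,200],s=s)
E
```

```text
(array([ 618.6, -297.5,   25. ]), array([202.5,   3.5]), np.float64(6.1), np.float64(0.9))
(array([ 599., -452.,   25.]), array([397.5,   2.2]), np.float64(6.5), np.float64(0.87))
(array([ 599.8, -412.7,   25. ]), array([348.3,   6.9]), np.float64(7.2), np.float64(0.99))
(array([ 599.5, -393.6,   25. ]), array([324.5,  10.5]), np.float64(6.1), np.float64(0.98))
(array([ 619. , -258.3,   25. ]), array([155.8,  11.5]), np.float64(6.7), np.float64(0.98))
(array([ 600. , -374.1,   25. ]), array([300.1,  13.1]), np.float64(7.4), np.float64(0.99))
(array([ 632.3, -180. ,   25. ]), array([65.2, 13.7]), np.float64(6.2), np.float64(0.99))
(array([ 580.3, -567.8,   25. ]), array([538.6,  13.9]), np.float64(6.2), np.float64(0.97))
(array([ 618.9, -238.6,   25. ]), array([133. ,  16.1]), np.float64(6.8), np.float64(0.98))
(array([ 599.7, -316.1,   25. ]), array([228.8,  24.2]), np.float64(7.7), np.float64(0.89))
(array([ 580.1, -451.7,   25. ]), array([399.3,  26.9]), np.float64(6.4), np.float64(0.89))
(array([ 579.9, -432.5,   25. ]), array([375.6,  29.9]), np.float64(7.2), np.float64(0.9))
(ar
[... 1545 characters left out ...]
64(1.0))
(array([ 425.8, -509.4,   25. ]), array([477.8, 205. ]), np.float64(6.2), np.float64(0.93))
(array([ 406.7, -567.8,   25. ]), array([540.4, 217.9]), np.float64(6.0), np.float64(0.92))
(array([ 405.6, -529.3,   25. ]), array([499.7, 224.1]), np.float64(6.1), np.float64(0.91))
(array([ 431.5, -205. ,   25. ]), array([144.2, 239.6]), np.float64(10.7), np.float64(0.99))
(array([ 387.2, -509.6,   25. ]), array([478.9, 245.9]), np.float64(6.2), np.float64(0.92))
(array([ 323.9, -280.9,   25. ]), array([245.7, 335. ]), np.float64(6.4), np.float64(0.98))
(array([ 158.2, -614. ,   25. ]), array([568.7, 427.3]), np.float64(9.1), np.float64(1.0))
go [ 0.0103 -0.01   -0.0014] turn 0 yaw -0.1253
```

Request:
drive_tool:
  moves:
    - [0.01,-0.012,0.08,0,0,0]
    - [0.01,-0.012,0.16,0,0,0]
    - [0.01,-0.012,0.24,0,0,0]
    - [0.01,-0.012,0.3,0,0,0]
    - [0.01,-0.012,0.34,0,0,0]
    - [0.01,-0.012,0.37,0,0,0]
    - [0.01,-0.012,0.395,0,0,0]
    - [0.01,-0.012,0.41,0,0,0]
    - [0.01,-0.012,0.42,0,0,0]
    - [0.01,-0.012,0.429,0,0,0]
    - [0.01,-0.012,0.429,0,0,0]

```text
clock: 10.93
tool_pos: [452.2, -366.1, -14.5]
ee_rot: [-0.0, 0.998, -0.061, -0.0]
force: [0.8, -0.0, 0.5]
finger_gap: 64.3
grasp_force: 0.0
```

Request:
drive_tool:
  moves:
    - [0,0,0,0,0,0]
    - [0,0,0,0,0,0]
    - [0,0,0,0,0,0]
    - [0,0,0,0,0,0]
    - [0,0,0,0,0,0]
    - [0,0,-0.08,0,0,0]
    - [0,0,-0.16,0,0,0]
    - [0,0,-0.24,0,0,0]
    - [0,0,-0.32,0,0,0]
    - [0,0,-0.4,0,0,0]
    - [0,0,-0.42,0,0,0]
    - [0,0,-0.42,0,0,0]
  hand: 1

```text
clock: 11.93
tool_pos: [453.6, -367.9, 200.1]
ee_rot: [0.002, 0.998, -0.061, 0.003]
force: [0.3, -0.4, -0.1]
finger_gap: 41.4
grasp_force: 50.6
```

```bash
sed -i 's/if not 6<d<22/if not 9<d<22/' h.py
python3 - <<'E'
from h import *
s=bot.get_state(); print(s['tool_pos'],s['finger_gap'],s['grasp_force'])
go([572.5,71.5,-9],-0.121,s)
E
```

```text
[ 453.56846558 -367.9475181   200.11425207] 41.40761605681865 50.59859812259674
go [ 0.127  -0.9031  0.415 ] turn -0.0002 yaw -0.1217
```

Request:
drive_tool:
  moves:
    - [0.127,-0.903,0,0,0,0]
    - [0.127,-0.903,0,0,0,0]
    - [0.127,-0.903,0,0,0,0]
    - [0.127,-0.903,0,0,0,0]
    - [0.127,-0.903,0,0,0,0]
    - [0.127,-0.903,0,0,0,0]
    - [0.127,-0.903,0,0,0,0]
    - [0.127,-0.903,0,0,0,0]
    - [0.127,-0.903,0,0,0,0]
    - [0.127,-0.903,0,0,0,0]
    - [0.127,-0.903,0,0,0,0]
    - [0.127,-0.903,0,0,0,0]

```text
clock: 12.93
tool_pos: [570.5, 79.9, 194.7]
ee_rot: [-0.001, 0.998, -0.059, -0.0]
force: [-1.4, -0.6, -0.6]
finger_gap: 41.7
grasp_force: 50.8
```

Request:
drive_tool:
  moves:
    - [0,0,0,0,0,0]
    - [0,0,0.08,0,0,0]
    - [0,0,0.15,0,0,0]
    - [0,0,0.2,0,0,0]
    - [0,0,0.2,0,0,0]
    - [0,0,0.2,0,0,0]

```text
clock: 13.43
tool_pos: [568.9, 72.8, 95.1]
ee_rot: [0.0, 0.998, -0.061, -0.002]
force: [-1.0, 0.6, 0.2]
finger_gap: 41.9
grasp_force: 50.9
```

Run:
```python
from h import *
s,im=snap('wrist','w7'); print(s['tool_pos'],s['finger_gap'],s['grasp_force'])
go([572.5,71.5,-9],-0.121,s)
for w in wheels(s,im,31): print(w)
```

```text
[568.88287625  72.83437844  95.09270797] 41.87295659143685 50.853209495544434
go [0.0081 0.0016 0.2082] turn -0.0006 yaw -0.1228
(array([624.5,  65.4,  31. ]), array([328.6, 145.1]), np.float64(14.5), np.float64(1.0))
(array([412.9, -57.1,  31. ]), array([526. , 416.7]), np.float64(9.1), np.float64(1.0))
```

Request:
drive_tool:
  moves:
    - [0.005,0.002,0.08,0,0,0]
    - [0.005,0.002,0.14,0,0,0]
    - [0.005,0.002,0.17,0,0,0]
    - [0.005,0.002,0.185,0,0,0]
    - [0.005,0.002,0.195,0,0,0]
    - [0.005,0.002,0.203,0,0,0]
    - [0.005,0.002,0.207,0,0,0]
    - [0.005,0.002,0.207,0,0,0]
    - [0.005,0.002,0.207,0,0,0]

```text
clock: 14.23
tool_pos: [572.9, 72.6, -6.7]
ee_rot: [-0.0, 0.998, -0.061, 0.001]
force: [0.4, -0.5, -0.8]
finger_gap: 41.3
grasp_force: 50.9
```

Request:
drive_tool:
  moves:
    - [0,0,0,0,0,0]
    - [0,0,0,0,0,0]
    - [0,0,0,0,0,0]
    - [0,0,0,0,0,0]
    - [0,0,-0.05,0,0,0]
    - [0,0,-0.12,0,0,0]
    - [0,0,-0.2,0,0,0]
    - [0,0,-0.28,0,0,0]
    - [0,0,-0.36,0,0,0]
    - [0,0,-0.42,0,0,0]
    - [0,0,-0.42,0,0,0]
    - [0,0,-0.42,0,0,0]
  hand: -0.4

```text
clock: 15.23
tool_pos: [573.2, 72.6, 204.3]
ee_rot: [-0.0, 0.998, -0.061, 0.002]
force: [-0.5, 0.1, -1.1]
finger_gap: 59.7
grasp_force: 0.0
```

Run:
```python
from h import *
s,im=snap('wrist','w8'); print(s['tool_pos'],s['clock'])
for w in wheels(s,im,31): print(w)
go([448.5,-289,200],s=s)
```

```text
[573.24154772  72.64211735 204.27675225] 15.2333
(array([623.7,  65.6,  31. ]), array([328.6, 144.8]), np.float64(14.5), np.float64(1.0))
(array([570.6,  73.6,  31. ]), array([326.7, 207. ]), np.float64(11.6), np.float64(1.0))
go [-0.16    0.7482  0.0076] turn 0 yaw -0.1216
```

Next wheel: W1.

Request:
drive_tool:
  moves:
    - [-0.16,0.748,0,0,0,0]
    - [-0.16,0.748,0,0,0,0]
    - [-0.16,0.748,0,0,0,0]
    - [-0.16,0.748,0,0,0,0]
    - [-0.16,0.748,0,0,0,0]
    - [-0.16,0.748,0,0,0,0]
    - [-0.16,0.748,0,0,0,0]
    - [-0.16,0.748,0,0,0,0]
    - [-0.16,0.748,0,0,0,0]
    - [-0.16,0.748,0,0,0,0]
    - [-0.16,0.748,0,0,0,0]
    - [-0.16,0.748,0,0,0,0]
  hand: -0.5

```text
clock: 16.28
tool_pos: [446.8, -288.6, 201.1]
ee_rot: [-0.001, 0.998, -0.062, -0.001]
force: [-0.4, -0.1, 0.1]
finger_gap: 64.0
grasp_force: 0.0
```

Run:
```python
from h import *
s,im=snap('wrist','w9'); print(s['tool_pos'],s['clock'])
for w in wheels(s,im): print(w); go([*w[0][:2],-15],-.121,s)
```

```text
[ 446.80345647 -288.64128935  201.10945076] 16.2833
(array([ 449.1, -287.7,   25. ]), array([326.2, 199.8]), np.float64(12.7), np.float64(1.0))
go [ 0.0052 -0.0018  0.4322] turn -0.0007 yaw -0.1231
(array([ 431.3, -204. ,   25. ]), array([236.9, 230.3]), np.float64(13.0), np.float64(1.0))
go [-0.0507 -0.1635  0.4326] turn -0.0007 yaw -0.1231
```

Request:
drive_tool:
  moves:
    - [0.002,0,0.08,0,0,0]
    - [0.002,0,0.16,0,0,0]
    - [0.002,0,0.24,0,0,0]
    - [0.002,0,0.3,0,0,0]
    - [0.002,0,0.34,0,0,0]
    - [0.002,0,0.37,0,0,0]
    - [0.002,0,0.395,0,0,0]
    - [0.002,0,0.41,0,0,0]
    - [0.002,0,0.422,0,0,0]
    - [0.002,0,0.432,0,0,0]
    - [0.002,0,0.432,0,0,0]

```text
clock: 17.25
tool_pos: [448.6, -288.5, -14.1]
ee_rot: [-0.0, 0.998, -0.06, -0.0]
force: [-0.6, 0.2, 0.3]
finger_gap: 64.0
grasp_force: 0.0
```

Request:
drive_tool:
  moves:
    - [0,0,0,0,0,0]
    - [0,0,0,0,0,0]
    - [0,0,0,0,0,0]
    - [0,0,0,0,0,0]
    - [0,0,0,0,0,0]
    - [0,0,-0.08,0,0,0]
    - [0,0,-0.16,0,0,0]
    - [0,0,-0.24,0,0,0]
    - [0,0,-0.32,0,0,0]
    - [0,0,-0.4,0,0,0]
    - [0,0,-0.42,0,0,0]
    - [0,0,-0.42,0,0,0]
  hand: 1

```text
clock: 18.25
tool_pos: [450.0, -290.3, 200.3]
ee_rot: [0.002, 0.998, -0.061, 0.003]
force: [0.6, -1.0, -0.3]
finger_gap: 41.4
grasp_force: 50.6
```

Run:
```python
from h import *
s=bot.get_state(); print(s['tool_pos'],s['finger_gap'],s['grasp_force'])
go([519.5,78.5,95],-0.121,s)
```

```text
[ 450.00836105 -290.25768046  200.2571598 ] 41.377351785182285 50.591238141059875
go [ 0.0472 -0.7497  0.208 ] turn -0.0002 yaw -0.1217
```

Request:
drive_tool:
  moves:
    - [0.047,-0.75,0,0,0,0]
    - [0.047,-0.75,0,0,0,0]
    - [0.047,-0.75,0,0,0,0]
    - [0.047,-0.75,0,0,0,0]
    - [0.047,-0.75,0,0,0,0]
    - [0.047,-0.75,0,0,0,0]
    - [0.047,-0.75,0,0,0,0]
    - [0.047,-0.75,0,0,0,0]
    - [0.047,-0.75,0,0,0,0]
    - [0.047,-0.75,0.07,0,0,0]
    - [0.047,-0.75,0.14,0,0,0]
    - [0.047,-0.75,0.2,0,0,0]

```text
clock: 19.25
tool_pos: [516.2, 81.3, 93.8]
ee_rot: [0.0, 0.998, -0.06, -0.001]
force: [0.7, 0.1, -1.9]
finger_gap: 41.1
grasp_force: 50.7
```

Request:
drive_tool:
  moves:
    - [0,0,0,0,0,0]
    - [0,0,0,0,0,0]
    - [0,0,0,0,0,0]
    - [0,0,0,0,0,0]

```text
clock: 19.58
tool_pos: [518.4, 80.1, 98.0]
ee_rot: [-0.0, 0.998, -0.061, 0.001]
force: [-0.2, 0.1, -0.3]
finger_gap: 41.3
grasp_force: 50.9
```

Run:
```python
from h import *
s,im=snap('wrist','w10'); print(s['tool_pos'],s['finger_gap'],s['grasp_force'])
go([519.5,78.5,-7],-0.121,s)
for w in wheels(s,im,31): print(w)
```

```text
[518.42764098  80.12746751  97.98355866] 41.330595514594336 50.90358853340149
go [0.002  0.0031 0.21  ] turn -0.0003 yaw -0.122
(array([623.5,  65.4,  31. ]), array([331.1,  55.4]), np.float64(14.1), np.float64(1.0))
(array([570.8,  73.6,  31. ]), array([327.9, 151.1]), np.float64(14.3), np.float64(1.0))
```

Request:
drive_tool:
  moves:
    - [0.001,0.003,0.08,0,0,0]
    - [0.001,0.003,0.14,0,0,0]
    - [0.001,0.003,0.17,0,0,0]
    - [0.001,0.003,0.185,0,0,0]
    - [0.001,0.003,0.198,0,0,0]
    - [0.001,0.003,0.206,0,0,0]
    - [0.001,0.003,0.21,0,0,0]
    - [0.001,0.003,0.21,0,0,0]
    - [0.001,0.003,0.21,0,0,0]

```text
clock: 20.38
tool_pos: [518.6, 78.8, -6.6]
ee_rot: [-0.0, 0.998, -0.061, 0.001]
force: [-4.8, -1.1, 18.6]
finger_gap: 41.2
grasp_force: 53.6
```

Request:
drive_tool:
  moves:
    - [0,0,0,0,0,0]
    - [0,0,0,0,0,0]
    - [0,0,0,0,0,0]
    - [0,0,0,0,0,0]
    - [0,0,-0.05,0,0,0]
    - [0,0,-0.12,0,0,0]
    - [0,0,-0.2,0,0,0]
    - [0,0,-0.28,0,0,0]
    - [0,0,-0.36,0,0,0]
    - [0,0,-0.42,0,0,0]
    - [0,0,-0.42,0,0,0]
    - [0,0,-0.42,0,0,0]
  hand: -0.4

```text
clock: 21.38
tool_pos: [518.6, 78.8, 203.2]
ee_rot: [-0.0, 0.998, -0.061, 0.002]
force: [0.6, 0.2, -0.6]
finger_gap: 59.8
grasp_force: 0.0
```

Run:
```python
from h import *
s,im=snap('wrist','w11'); print(s['tool_pos'],s['clock'])
for w in wheels(s,im,31): print(w)
go([431.3,-205,200],s=s)
```

```text
[518.63692514  78.80265599 203.21139929] 21.3833
(array([623.3,  65.5,  31. ]), array([328.2,  77.3]), np.float64(15.4), np.float64(1.0))
(array([570.3,  73.6,  31. ]), array([326.2, 143.8]), np.float64(14.6), np.float64(1.0))
(array([518.5,  79.4,  31. ]), array([326.8, 204.4]), np.float64(11.8), np.float64(1.0))
(array([ 434.7, -197.2,   31. ]), array([622.7, 257.2]), np.float64(10.2), np.float64(0.9))
go [-0.1046  0.5846  0.0057] turn 0 yaw -0.1216
```

Request:
drive_tool:
  moves:
    - [-0.105,0.585,0,0,0,0]
    - [-0.105,0.585,0,0,0,0]
    - [-0.105,0.585,0,0,0,0]
    - [-0.105,0.585,0,0,0,0]
    - [-0.105,0.585,0,0,0,0]
    - [-0.105,0.585,0,0,0,0]
    - [-0.105,0.585,0,0,0,0]
    - [-0.105,0.585,0,0,0,0]
    - [-0.105,0.585,0,0,0,0]
    - [-0.105,0.585,0,0,0,0]
    - [-0.105,0.585,0,0,0,0]
  hand: -0.5

```text
clock: 22.35
tool_pos: [429.9, -204.1, 200.6]
ee_rot: [-0.001, 0.998, -0.06, -0.001]
force: [0.8, 0.9, 0.1]
finger_gap: 64.1
grasp_force: 0.0
```

Run:
```python
from h import *
s,im=snap('wrist','w12'); print(s['tool_pos'],s['clock'])
for w in wheels(s,im): print(w); go([*w[0][:2],-15],-.121,s)
```

```text
[ 429.91139672 -204.05891487  200.60718591] 22.35
(array([518.2,  82.3,  25. ]), array([  4.8, 147.6]), np.float64(12.3), np.float64(1.0))
go [ 0.1068 -0.5894  0.4316] turn 0.0 yaw -0.121
(array([ 431.7, -203.4,   25. ]), array([326.5, 200.6]), np.float64(12.1), np.float64(1.0))
go [ 0.004  -0.0013  0.4312] turn 0.0 yaw -0.121
```

Request:
drive_tool:
  moves:
    - [0.002,0,0.08,0,0,0]
    - [0.002,0,0.16,0,0,0]
    - [0.002,0,0.24,0,0,0]
    - [0.002,0,0.3,0,0,0]
    - [0.002,0,0.34,0,0,0]
    - [0.002,0,0.37,0,0,0]
    - [0.002,0,0.395,0,0,0]
    - [0.002,0,0.41,0,0,0]
    - [0.002,0,0.422,0,0,0]
    - [0.002,0,0.431,0,0,0]
    - [0.002,0,0.431,0,0,0]

```text
clock: 23.32
tool_pos: [431.2, -205.0, -14.4]
ee_rot: [-0.0, 0.998, -0.06, -0.0]
force: [-0.0, 0.6, 0.4]
finger_gap: 63.8
grasp_force: 0.0
```

Request:
drive_tool:
  moves:
    - [0,0,0,0,0,0]
    - [0,0,0,0,0,0]
    - [0,0,0,0,0,0]
    - [0,0,0,0,0,0]
    - [0,0,0,0,0,0]
    - [0,0,-0.08,0,0,0]
    - [0,0,-0.16,0,0,0]
    - [0,0,-0.24,0,0,0]
    - [0,0,-0.32,0,0,0]
    - [0,0,-0.4,0,0,0]
    - [0,0,-0.42,0,0,0]
    - [0,0,-0.42,0,0,0]
  hand: 1

```text
clock: 24.32
tool_pos: [432.6, -206.3, 199.8]
ee_rot: [0.002, 0.998, -0.061, 0.003]
force: [0.3, 0.1, -0.2]
finger_gap: 41.5
grasp_force: 50.6
```

Run:
```python
from h import *
s=bot.get_state(); print(s['tool_pos'],s['finger_gap'],s['grasp_force'])
go([468,84.5,95],-0.121,s)
```

```text
[ 432.60646498 -206.32095497  199.75543195] 41.482283689895965 50.605430603027344
go [-0.0016 -0.5866  0.2077] turn -0.0002 yaw -0.1216
```

Request:
drive_tool:
  moves:
    - [0,-0.587,0,0,0,0]
    - [0,-0.587,0,0,0,0]
    - [0,-0.587,0,0,0,0]
    - [0,-0.587,0,0,0,0]
    - [0,-0.587,0,0,0,0]
    - [0,-0.587,0,0,0,0]
    - [0,-0.587,0,0,0,0]
    - [0,-0.587,0.07,0,0,0]
    - [0,-0.587,0.14,0,0,0]
    - [0,-0.587,0.2,0,0,0]
    - [0,-0.587,0.2,0,0,0]
    - [0,-0.587,0.2,0,0,0]

```text
clock: 25.32
tool_pos: [465.2, 85.9, 94.9]
ee_rot: [0.0, 0.998, -0.061, -0.002]
force: [0.5, 0.2, -0.6]
finger_gap: 41.5
grasp_force: 50.9
```

Run:
```python
from h import *
s,im=snap('wrist','w13'); print(s['tool_pos'],s['finger_gap'],s['grasp_force'])
go([468,84.5,-6],-0.121,s)
for w in wheels(s,im,31): print(w)
```

```text
[465.18117007  85.89571972  94.93242342] 41.495534897824776 50.92446327209473
go [0.0068 0.0019 0.2018] turn -0.0002 yaw -0.1216
(array([570.5,  73.7,  31. ]), array([326.5,  53.6]), np.float64(13.7), np.float64(1.0))
(array([519. ,  79.4,  31. ]), array([327.5, 148.3]), np.float64(14.4), np.float64(1.0))
```

Request:
drive_tool:
  moves:
    - [0.004,0.002,0.08,0,0,0]
    - [0.004,0.002,0.14,0,0,0]
    - [0.004,0.002,0.17,0,0,0]
    - [0.004,0.002,0.182,0,0,0]
    - [0.004,0.002,0.192,0,0,0]
    - [0.004,0.002,0.199,0,0,0]
    - [0.004,0.002,0.201,0,0,0]
    - [0.004,0.002,0.201,0,0,0]
    - [0.004,0.002,0.201,0,0,0]

```text
clock: 26.12
tool_pos: [469.1, 84.8, -3.8]
ee_rot: [-0.0, 0.998, -0.061, 0.001]
force: [1.1, 0.6, 0.1]
finger_gap: 41.7
grasp_force: 50.9
```

Request:
drive_tool:
  moves:
    - [0,0,0,0,0,0]
    - [0,0,0,0,0,0]
    - [0,0,0,0,0,0]
    - [0,0,0,0,0,0]
    - [0,0,-0.05,0,0,0]
    - [0,0,-0.12,0,0,0]
    - [0,0,-0.2,0,0,0]
    - [0,0,-0.28,0,0,0]
    - [0,0,-0.36,0,0,0]
    - [0,0,-0.42,0,0,0]
    - [0,0,-0.42,0,0,0]
    - [0,0,-0.42,0,0,0]
  hand: -0.4

```text
clock: 27.12
tool_pos: [469.4, 84.8, 206.9]
ee_rot: [-0.0, 0.998, -0.061, 0.002]
force: [-0.6, 0.3, -0.7]
finger_gap: 59.9
grasp_force: 0.0
```

Run:
```python
from h import *
s,im=snap('wrist','w14'); snap('top','top14'); print(s['tool_pos'],s['joints'],s['clock'])
for w in wheels(s,im,31): print(w)
```

```text
[469.36294276  84.82643376 206.9030464 ] [5.35009827e-02 2.75750347e-01 1.69008264e+00 1.67259416e-05
 1.17217642e+00 1.74585047e+00] 27.1167
(array([622.9,  65.6,  31. ]), array([328.2,  14.3]), np.float64(14.1), np.float64(1.0))
(array([569.7,  73.7,  31. ]), array([326.2,  83.4]), np.float64(14.3), np.float64(1.0))
(array([518.2,  79.5,  31. ]), array([326.8, 146.8]), np.float64(14.5), np.float64(1.0))
(array([468.8,  85.5,  31. ]), array([326.8, 204.1]), np.float64(11.5), np.float64(1.0))
```

View pics/w14.png

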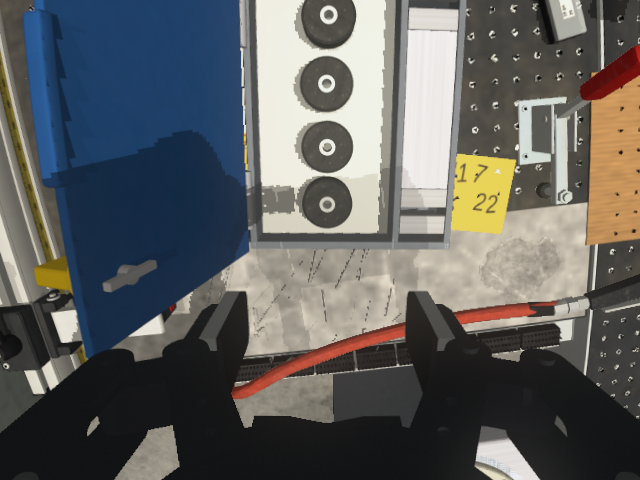

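All four wheels lie in a row, hubs at (328,14), (326,83), (327,147) and (327,204). The near rim runs at row 248 from (247,248) to (449,248). The cover is still open on the left.

Run:
```python
from h import *
s=bot.get_state()
HN=plane('wrist',(247,248),36,s);SN=plane('wrist',(449,248),36,s);v=(HN-SN)[:2]; print(HN,SN,np.linalg.norm(v),np.arctan2(v[1],v[0]))
a=1.449; ex=np.array([np.cos(a),np.sin(a)]);ey=np.array([-np.sin(a),np.cos(a)])
c=(HN+SN)[:2]/2-ey*120; print('c near',c)
for t in [(378,112),(378,155)]: print('gantry',tri('top',(203,165 if t[1]==112 else 180),'side',t))
B=lambda x,y,z:[*(c+x*ex+y*ey),z]
print('wheel local',[((np.array(w)-c)@ex).round(1) for w in([623,65.5],[570,73.6],[518.3,79.4],[468.8,85.5])])
go(B(185,30,260),-.121,s); go(B(185,30,165),-.121,s); go(B(0,30,165),-.121,s)
```

```text
[437.00137429 160.90757301  36.        ] [415.02125334 -19.23842205  36.        ] 181.4819695035587 1.449383628446997
c near [545.12235284  56.25512485]
gantry (array([705.57005136,  95.54301093, 326.1876085 ]), np.float64(16.62231788603304))
gantry (array([713.20346459, 129.24758557, 198.0485234 ]), np.float64(15.805800186084932))
wheel local [np.float64(18.6), np.float64(20.2), np.float64(19.7), np.float64(19.8)]
go [ 0.1001 -0.3322 -0.1109] turn -0.0002 yaw -0.1216
go [ 0.1003 -0.3323  0.0791] turn -0.0002 yaw -0.1216
go [0.1003 0.0377 0.0791] turn -0.0002 yaw -0.1216
```

Request:
drive_tool:
  moves:
    - [0,0,-0.08,0,0,0]
    - [0.05,0,-0.12,0,0,0]
    - [0.1,-0.06,-0.12,0,0,0]
    - [0.1,-0.14,-0.12,0,0,0]
    - [0.1,-0.22,-0.12,0,0,0]
    - [0.1,-0.3,-0.12,0,0,0]
    - [0.1,-0.335,-0.12,0,0,0]
    - [0.1,-0.335,-0.12,0,0,0]
    - [0.1,-0.335,-0.12,0,0,0]
  hand: 1

```text
clock: 27.97
tool_pos: [537.7, 245.6, 263.3]
ee_rot: [0.001, 0.998, -0.06, -0.002]
force: [-0.1, -0.3, 0.0]
finger_gap: 0.1
grasp_force: 0.0
```

Run:
```python
from h import *
s,im=snap('wrist','w15'); print(s['tool_pos'],s['finger_gap'],s['clock'])
```

```text
[537.70861897 245.58833774 263.25980505] 0.14188769921769226 27.9667
```

View pics/w15.png

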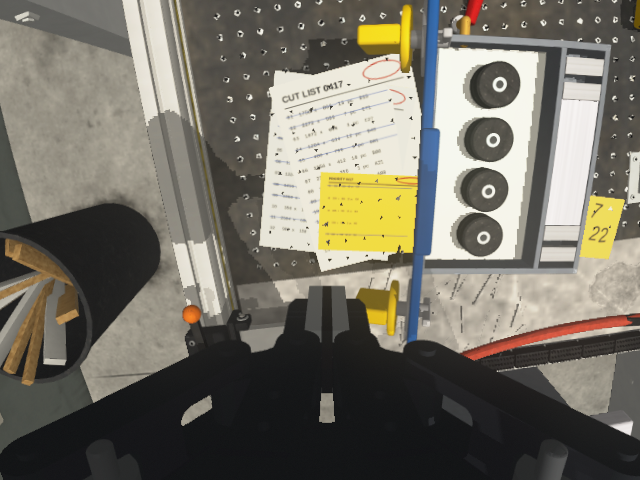

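Request:
drive_tool:
  moves:
    - [0.03,0,0.06,0,0,0]
    - [0.03,0,0.12,0,0,0]
    - [0.03,0,0.18,0,0,0]
    - [0.03,0,0.197,0,0,0]
    - [0.03,0,0.197,0,0,0]
    - [0.03,0.02,0.197,0,0,0]
    - [0.03,0.045,0.197,0,0,0]
    - [0.03,0.07,0.197,0,0,0]
    - [0.03,0.095,0.197,0,0,0]
    - [0.03,0.12,0.197,0,0,0]

```text
clock: 28.85
tool_pos: [546.5, 182.2, 168.0]
ee_rot: [-0.0, 0.998, -0.061, 0.001]
force: [0.3, 2.0, 1.9]
finger_gap: 0.3
grasp_force: 1.2
```

Request:
drive_tool:
  moves:
    - [0,0.025,0,0,0,0]
    - [0,0.05,0,0,0,0]
    - [0,0.075,0,0,0,0]
    - [0,0.1,0,0,0,0]
    - [0,0.125,0,0,0,0]
    - [0,0.15,0,0,0,0]
    - [0,0.175,0,0,0,0]
    - [0,0.2,0,0,0,0]
    - [0,0.225,0,0,0,0]
    - [0,0.25,0,0,0,0]

```text
clock: 29.68
tool_pos: [530.8, 58.2, 166.9]
ee_rot: [0.0, 0.998, -0.061, 0.0]
force: [0.9, 1.2, 0.2]
finger_gap: 0.0
grasp_force: 0.1
```

Run:
```python
from h import *
s,im=snap('wrist','w16'); print(s['tool_pos'],s['clock'],s['force'])
h=cv2.cvtColor(im,cv2.COLOR_RGB2HSV); m=(abs(h[...,0].astype(int)-108)<10)&(h[...,1]>130); ys,xs=np.where(m); print(m.sum(), np.percentile(xs,[1,50,99]),np.percentile(ys,[1,50,99]))
```

```text
[530.75801639  58.21846081 166.89799552] 29.6833 [0.86988711 1.20770701 0.21370738]
32761 [216. 296. 368.] [ 11. 187. 347.]
```

Request:
drive_tool:
  moves:
    - [0,0.025,0,0,0,0]
    - [0,0.05,0,0,0,0]
    - [0,0.075,0,0,0,0]
    - [0,0.075,0,0,0,0]
    - [0,0.075,0,0,0,0]
    - [0,0.075,0,0,0,0]
    - [0,0.075,0,0,0,0]
    - [0,0.075,0,0,0,0]
    - [0,0.075,0,0,0,0]
    - [0,0.075,0,0,0,0]
    - [0,0.075,0,0,0,0]
    - [0,0.075,0,0,0,0]

```text
clock: 30.73
tool_pos: [526.4, 22.4, 166.9]
ee_rot: [-0.0, 0.998, -0.061, -0.0]
force: [0.1, 0.4, -0.4]
finger_gap: 0.0
grasp_force: 0.0
```

Request:
drive_tool:
  moves:
    - [0,0,-0.05,0,0,0]
    - [0,0,-0.1,0,0,0]
    - [-0.05,0,-0.1,0,0,0]
    - [-0.1,0,-0.1,0,0,0]
    - [-0.1,0,-0.1,0,0,0]
    - [-0.1,0,-0.1,0,0,0]
    - [-0.1,0,-0.1,0,0,0]
    - [-0.1,0,-0.1,0,0,0]
    - [-0.1,0,-0.1,0,0,0]
    - [-0.1,0,-0.1,0,0,0]
    - [-0.1,0,-0.1,0,0,0]
    - [-0.1,0,-0.1,0,0,0]

```text
clock: 31.73
tool_pos: [476.9, 28.3, 216.8]
ee_rot: [0.0, 0.998, -0.061, -0.0]
force: [0.7, -0.4, 0.2]
finger_gap: 0.1
grasp_force: 0.0
```

Request:
drive_tool:
  moves:
    - [0,0,0,0,0,0]
    - [0,0,0,0,0,0]
    - [0,0,0,0,0,0]
    - [0,0,0,0,0,0]
    - [0,0,0,0,0,0]
    - [0,0,0,0,0,0]
    - [0,0,0,0,0,0]
    - [0,0,0,0,0,0]
    - [0,0,0,0,0,0]
    - [0,0,0,0,0,0]
    - [0,0,0,0,0,0]
    - [0,0,0,0,0,0]

```text
clock: 32.73
tool_pos: [476.8, 28.4, 216.9]
ee_rot: [-0.0, 0.998, -0.061, -0.0]
force: [-0.1, -0.5, -0.3]
finger_gap: 0.1
grasp_force: 0.0
```

Run:
```python
from h import *
s,im=snap('wrist','w17'); print(s['tool_pos'],s['clock'],s['force'])
c=np.array([545.1,55.5]);a=1.449; ex=np.array([np.cos(a),np.sin(a)]);ey=np.array([-np.sin(a),np.cos(a)])
for y in(85,-85): P=c-63.5*ex+y*ey; print('stud pred',P,proj('wrist',[*P,80],s))
h=cv2.cvtColor(im,cv2.COLOR_RGB2HSV); m=((abs(h[...,0].astype(int)-25)<5)&(h[...,1]>150)&(h[...,2]>120)).astype(np.uint8)
n,_,st,ce=cv2.connectedComponentsWithStats(m)
for i in range(1,n):
    if st[i,4]>150: print(st[i],ce[i].round(),plane('wrist',ce[i],80,s).round(1))
```

```text
[476.77065859  28.36013936 216.87965116] 32.7333 [-0.12983817 -0.46246043 -0.32892512]
stud pred [453.01472139   2.79751938] [362.52966526 237.318139  ]
stud pred [621.75536002 -17.85670235] [367.45972745   7.29636931]
[ 342    0   52   42 1456] [367.  18.] [614.3 -16.9  80. ]
[  95  146   94   89 6918] [140. 189.] [514.1 173.2  80. ]
[ 391  167   63   76 3628] [421. 205.] [474.1 -45.6  80. ]
[ 339  207   46   42 1411] [362. 228.] [460.9   2.7  80. ]
```

View pics/w17.png

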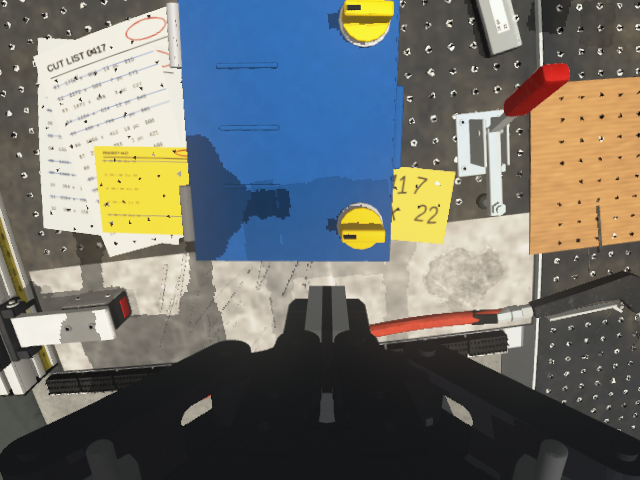

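Cover shut. The near stud's bar is at (362,236), square to the edge, and the prediction for z=80 mm was (362,237). Next I turn the gripper a quarter counter-clockwise and move above it.

Request:
drive_tool:
  moves:
    - [-0.041,0.057,0.1,0,0,-0.5]
    - [-0.041,0.057,0.1,0,0,-0.5]
    - [-0.041,0.057,0.1,0,0,-0.5]
    - [-0.041,0.057,0.1,0,0,-0.5]
    - [-0.041,0.057,0.1,0,0,-0.5]
    - [-0.041,0.057,0.1,0,0,-0.5]
    - [-0.041,0.057,0.1,0,0,-0.5]
    - [-0.041,0.057,0.1,0,0,-0.5]
    - [-0.041,0.057,0.1,0,0,-0.5]
    - [-0.041,0.057,0.1,0,0,-0.5]
    - [-0.041,0.057,0.1,0,0,-0.5]
    - [-0.041,0.057,0.1,0,0,-0.5]
  hand: 0.2

```text
clock: 33.78
tool_pos: [453.0, 2.6, 166.9]
ee_rot: [0.0, 0.77, 0.638, 0.0]
force: [0.0, -0.3, 0.3]
finger_gap: 34.3
grasp_force: 0.0
```

Request:
drive_tool:
  moves:
    - [0,0,0,0,0,-0.02]
    - [0,0,0,0,0,0]
    - [0,0,0,0,0,0]
    - [0,0,0,0,0,0]

```text
clock: 34.12
tool_pos: [453.0, 2.5, 166.9]
ee_rot: [0.0, 0.772, 0.636, 0.0]
force: [-0.0, 0.0, 0.7]
finger_gap: 33.8
grasp_force: 0.0
```

Run:
```python
from h import *
s,im=snap('wrist','w18'); print(s['tool_pos'],s['clock'],s['force'],s['joints'])
P=[453,2.8]; go([*P,34],1.449,s); print(proj('wrist',[*P,80],s))
h=cv2.cvtColor(im,cv2.COLOR_RGB2HSV); m=((abs(h[...,0].astype(int)-25)<5)&(h[...,1]>150)&(h[...,2]>100)).astype(np.uint8)
n,_,st,ce=cv2.connectedComponentsWithStats(m)
for i in range(1,n):
    if st[i,4]>150: print(st[i],ce[i].round(),plane('wrist',ce[i],80,s).round(1),plane('wrist',ce[i],56,s).round(1))
```

```text
[452.98778503   2.53886412 166.89384713] 34.1167 [-0.0177036   0.03005385  0.67697021] [-1.26346013e-01  2.95982331e-01  1.79495343e+00 -1.01356442e-06
  1.05061315e+00  6.53124668e-02]
go [ 5.000e-04 -1.000e-04  2.658e-01] turn -0.0222 yaw 1.3791
[327.28390065 230.10782468]
[ 529  183   53   57 2210] [556. 210.] [609.1 -12.6  80. ] [622.3 -20.3  56. ]
[ 303  196   51   60 2041] [328. 223.] [454.5   7.4  80. ] [453.4   1.5  56. ]
[ 575  269   65   60 2450] [611. 298.] [650.7 -88.5  80. ] [ 667.7 -103.3   56. ]
```

View pics/w18.png

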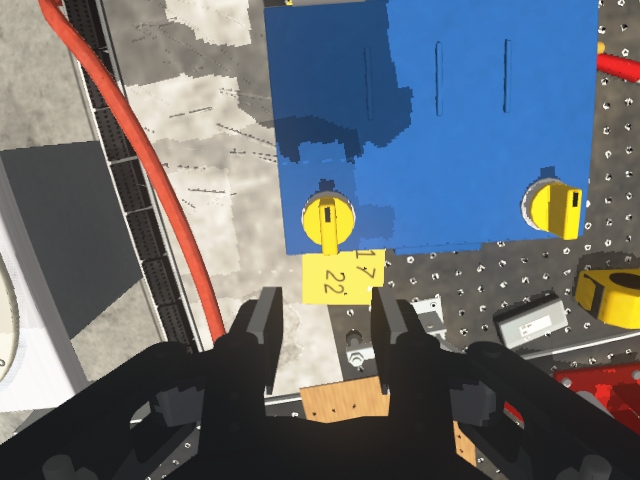

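The near stud's bar is at column 328, rows 197–255, centred between the fingers and matching the prediction (327,230). The far stud is at about (555,210). Lowering onto the near one.

Request:
drive_tool:
  moves:
    - [0,0,0.06,0,0,-0.022]
    - [0,0,0.12,0,0,-0.022]
    - [0,0,0.18,0,0,-0.022]
    - [0,0,0.22,0,0,-0.022]
    - [0,0,0.24,0,0,-0.022]
    - [0,0,0.255,0,0,-0.022]
    - [0,0,0.266,0,0,-0.022]
    - [0,0,0.266,0,0,-0.022]
    - [0,0,0.266,0,0,-0.022]
  squeeze: 60

```text
clock: 34.92
tool_pos: [453.2, 2.5, 34.2]
ee_rot: [0.0, 0.749, 0.662, 0.0]
force: [0.5, -0.6, 0.6]
finger_gap: 33.9
grasp_force: 0.0
```

Request:
drive_tool:
  moves:
    - [0,0,0,0,0,0]
    - [0,0,0,0,0,0]
    - [0,0,0,0,0,0]
    - [0,0,0,0,0,0]
    - [0,0,0,0,0,0]
    - [0,0,0,0,0,0]
  hand: 1

```text
clock: 35.42
tool_pos: [453.9, 2.4, 34.2]
ee_rot: [0.001, 0.749, 0.662, 0.001]
force: [5.7, -0.4, 2.6]
finger_gap: 9.1
grasp_force: 62.4
```

Run:
```python
from h import *
s,im=snap('wrist','w19'); print(s['tool_pos'],s['finger_gap'],s['grasp_force'],s['force'],s['torque'])
go([453,2.8,26],1.449,s)
```

```text
[453.88223182   2.44185418  34.22023733] 9.106574659478369 62.390132546424866 [ 5.68039709 -0.36857425  2.64688993] [-0.003128   -0.86953954  0.02741822]
go [ 0.0005 -0.0019  0.0164] turn -0.0005 yaw 1.4475
```

Request:
drive_tool:
  moves:
    - [0,0.002,0.004,0,0,0]
    - [0,0.002,0.008,0,0,0]
    - [0,0.002,0.012,0,0,0]
    - [0,0.002,0.015,0,0,0]
    - [0,0.002,0.016,0,0,0]
    - [0,0.002,0.016,0,0,0]
    - [0,0.002,0.016,0,0,0]
    - [0,0.002,0.016,0,0,0]

```text
clock: 36.13
tool_pos: [454.0, 2.4, 26.4]
ee_rot: [0.0, 0.749, 0.662, 0.0]
force: [-2.5, -0.4, 27.5]
finger_gap: 8.9
grasp_force: 65.8
```

Run:
```python
from h import *
s=bot.get_state(); print(s['tool_pos'],s['finger_gap'],s['grasp_force'],s['force'],s['torque'])
```

```text
[454.04766397   2.41727713  26.43579036] 8.906660631729192 65.76876997947693 [-2.45338375 -0.40094943 27.46359964] [0.04606938 0.3866463  0.0561829 ]
```

Request:
drive_tool:
  moves:
    - [0,0,-0.001,0,0,0.03]
    - [0,0,-0.002,0,0,0.06]
    - [0,0,-0.002,0,0,0.1]
    - [0,0,-0.002,0,0,0.14]
    - [0,0,-0.002,0,0,0.18]
    - [0,0,-0.002,0,0,0.22]
    - [0,0,-0.002,0,0,0.25]
    - [0,0,-0.002,0,0,0.25]

```text
clock: 36.8
tool_pos: [454.6, 2.2, 27.0]
ee_rot: [0.0, 0.947, 0.322, 0.0]
force: [4.5, -3.1, 8.0]
finger_gap: 9.4
grasp_force: 63.1
```

Run:
```python
from h import *
s=bot.get_state(); print(s['tool_pos'],s['finger_gap'],s['grasp_force'],s['force'],s['torque'])
go([453,2.8,26],1.449,s)
```

```text
[454.5595707    2.20752458  26.95838149] 9.373935197806764 63.07303547859192 [ 4.50746431 -3.14121618  7.95536822] [-0.33503357 -0.57711524  0.01625779]
go [-0.0018 -0.0028  0.0019] turn -0.2527 yaw 0.6552
```

Request:
drive_tool:
  moves:
    - [0,0,0,0,0,0.04]
    - [0,0,0,0,0,0.08]
    - [0,0,0,0,0,0.12]
    - [0,0,0,0,0,0.16]
    - [0,0,0,0,0,0.2]
    - [0,0,0,0,0,0.235]
    - [0,0,0,0,0,0.235]
    - [0,0,0,0,0,0.235]

```text
clock: 37.47
tool_pos: [454.8, 1.8, 27.0]
ee_rot: [0.0, 0.999, -0.038, 0.001]
force: [3.2, -8.9, 7.5]
finger_gap: 8.9
grasp_force: 63.1
```

Request:
drive_tool:
  moves:
    - [0,0,-0.004,0,0,0]
    - [0,0,-0.008,0,0,0]
    - [0,0,-0.012,0,0,0]
    - [0,0,-0.012,0,0,0]

```text
clock: 37.8
tool_pos: [454.8, 1.7, 32.9]
ee_rot: [0.0, 0.999, -0.038, 0.001]
force: [4.9, -9.9, 0.3]
finger_gap: 9.2
grasp_force: 62.8
```

Run:
```python
from h import *
s=bot.get_state(); print(s['tool_pos'],s['finger_gap'],s['grasp_force'],s['force'],s['torque'])
go([453,2.8,26],1.449,s)
```

```text
[454.84049728   1.72241704  32.88702577] 9.248411562752457 62.75917947292328 [ 4.94291382 -9.94896565  0.25352868] [-1.50501037e+00 -8.02511979e-01 -1.40391115e-03]
go [-0.0039 -0.0019  0.0138] turn -0.4854 yaw -0.0759
```

Request:
drive_tool:
  moves:
    - [0,0,0,0,0,0]
    - [0,0,0,0,0,0]
    - [0,0,0,0,0,0]
    - [0,0,0,0,0,0]
    - [0,0,-0.06,0,0,0]
    - [0,0,-0.14,0,0,0]
    - [0,0,-0.22,0,0,0]
    - [0,0,-0.26,0,0,0]
    - [0,0,-0.26,0,0,0]
    - [0,0,-0.26,0,0,0]
  hand: 0.2

```text
clock: 38.63
tool_pos: [454.4, 2.4, 163.8]
ee_rot: [0.0, 0.999, -0.038, 0.001]
force: [-0.5, 1.2, -0.7]
finger_gap: 34.3
grasp_force: 0.0
```

Run:
```python
from h import *
s,im=snap('wrist','w20'); print(s['tool_pos'],s['finger_gap'],s['force'],s['clock'])
h=cv2.cvtColor(im,cv2.COLOR_RGB2HSV); m=((abs(h[...,0].astype(int)-25)<5)&(h[...,1]>150)&(h[...,2]>100)).astype(np.uint8)
n,_,st,ce=cv2.connectedComponentsWithStats(m)
for i in range(1,n):
    if st[i,4]>150: print(st[i],ce[i].round(),plane('wrist',ce[i],80,s).round(1),plane('wrist',ce[i],56,s).round(1))
for z in(80,56): print(proj('wrist',[622.9,-20,z],s),proj('wrist',[454.1,.6,z],s))
# bar edges far stud: dilated view of brightness along the stud
cv2.imwrite('pics/x.png',im)
go([622.9,-20,167],1.449,s)
```

```text
[454.36092968   2.44448963 163.79492413] 34.34437308445567 [-0.45581474  1.17893228 -0.71894396] 38.6333
[  31  116   98  105 8418] [ 78. 166.] [510.8 163.3  80. ] [509.6 178.8  56. ]
[ 364  153   81   92 5124] [402. 199.] [472.  -47.7  80. ] [467.2 -51.9  56. ]
[ 303  196   51   59 2032] [328. 223.] [459.2   1.8  80. ] [453.3   2.1  56. ]
[344.41237089 -53.1753648 ] [330.36395903 230.45563044]
[342.83586544 -37.76392491] [330.07251545 221.77802699]
go [ 0.3395  0.0191 -0.0056] turn -0.4855 yaw -0.0761
```

Request:
drive_tool:
  moves:
    - [0.339,0.019,0,0,0,-0.485]
    - [0.339,0.019,0,0,0,-0.485]
    - [0.339,0.019,0,0,0,-0.485]
    - [0.339,0.019,0,0,0,-0.485]
    - [0.339,0.019,0,0,0,-0.485]
    - [0.339,0.019,0,0,0,-0.485]
    - [0.339,0.019,0,0,0,-0.485]
    - [0.339,0.019,0,0,0,-0.485]
    - [0.339,0.019,0,0,0,-0.485]
    - [0.339,0.019,0,0,0,-0.485]
    - [0.339,0.019,0,0,0,-0.485]
    - [0.339,0.019,0,0,0,-0.485]

```text
clock: 39.68
tool_pos: [621.2, -19.8, 160.7]
ee_rot: [-0.001, 0.755, 0.656, -0.001]
force: [-0.0, 0.0, -0.1]
finger_gap: 34.2
grasp_force: 0.0
```

Request:
drive_tool:
  moves:
    - [0,0,0,0,0,-0.015]
    - [0,0,0,0,0,-0.015]
    - [0,0,0,0,0,-0.015]
    - [0,0,0,0,0,-0.015]

```text
clock: 40.02
tool_pos: [621.8, -19.9, 161.9]
ee_rot: [-0.001, 0.742, 0.67, -0.001]
force: [-0.6, -0.3, 0.9]
finger_gap: 33.7
grasp_force: 0.0
```

Run:
```python
from h import *
s,im=snap('wrist','w21'); print(s['tool_pos'],s['finger_gap'],s['clock'],s['joints'])
h=cv2.cvtColor(im,cv2.COLOR_RGB2HSV); m=((abs(h[...,0].astype(int)-25)<5)&(h[...,1]>150)&(h[...,2]>100)).astype(np.uint8)
n,_,st,ce=cv2.connectedComponentsWithStats(m)
for i in range(1,n):
    if st[i,4]>150: print(st[i],ce[i].round(1),plane('wrist',ce[i],80,s).round(1),plane('wrist',ce[i],56,s).round(1))
go([622.9,-20,34],1.449,s)
```

```text
[621.80002844 -19.86320825 161.88685677] 33.6664816329321 40.0167 [-1.27895066e-01  5.26476083e-01  1.39723892e+00  2.19144622e-05
  1.21948106e+00 -2.58708456e-02]
[567 104  15  32 310] [573.8 119.3] [785.2  38.8  80. ] [799.9  37.8  56. ]
[  59  192   67   49 2130] [ 96.3 216.5] [468.   7.  80.] [452.8   2.9  56. ]
[ 303  196   51   60 2111] [327.9 223.3] [622.7 -13.7  80. ] [622.1 -19.7  56. ]
[ 395  291   81   63 2272] [446.4 320.9] [699.4 -93.1  80. ] [ 706.  -106.6   56. ]
go [-1.000e-04  2.600e-03  2.558e-01] turn 0.0063 yaw 1.4688
```

Request:
drive_tool:
  moves:
    - [0,0.002,0.06,0,0,0.006]
    - [0,0.002,0.12,0,0,0.006]
    - [0,0.002,0.18,0,0,0.006]
    - [0,0.002,0.22,0,0,0.006]
    - [0,0.002,0.235,0,0,0.006]
    - [0,0.002,0.248,0,0,0.006]
    - [0,0.002,0.256,0,0,0.006]
    - [0,0.002,0.256,0,0,0.006]
    - [0,0.002,0.256,0,0,0.006]

```text
clock: 40.82
tool_pos: [623.9, -20.1, 35.9]
ee_rot: [0.001, 0.748, 0.664, 0.0]
force: [0.1, 0.2, 1.1]
finger_gap: 34.0
grasp_force: 0.0
```

Request:
drive_tool:
  moves:
    - [0,0,0,0,0,0]
    - [0,0,0,0,0,0]
    - [0,0,0,0,0,0]
    - [0,0,0,0,0,0]
    - [0,0,0,0,0,0]
    - [0,0,0,0,0,0]
  hand: 1

```text
clock: 41.32
tool_pos: [622.9, -20.0, 35.0]
ee_rot: [-0.0, 0.748, 0.664, -0.0]
force: [-5.0, -0.4, 3.3]
finger_gap: 9.4
grasp_force: 62.1
```

Run:
```python
from h import *
s=bot.get_state(); print(s['tool_pos'],s['finger_gap'],s['grasp_force'],s['force'],s['torque'])
go([622.9,-20,26.8],1.449,s)
```

```text
[622.88037271 -20.00470283  35.00104099] 9.363773255985986 62.06830680370331 [-4.99915904 -0.37773256  3.2941134 ] [0.01894574 0.7782486  0.0193681 ]
go [0.     0.     0.0164] turn 0.001 yaw 1.4522
```

Request:
drive_tool:
  moves:
    - [0,-0.001,0.004,0,0,0]
    - [0,-0.001,0.008,0,0,0]
    - [0,-0.001,0.012,0,0,0]
    - [0,-0.001,0.015,0,0,0]
    - [0,-0.001,0.016,0,0,0]
    - [0,-0.001,0.016,0,0,0]
    - [0,-0.001,0.016,0,0,0]

```text
clock: 41.9
tool_pos: [623.0, -20.0, 27.9]
ee_rot: [0.0, 0.748, 0.664, 0.0]
force: [-8.9, 0.2, 20.6]
finger_gap: 8.8
grasp_force: 64.3
```

Run:
```python
from h import *
s=bot.get_state(); print(s['tool_pos'],s['finger_gap'],s['grasp_force'],s['force'],s['torque'])
```

```text
[623.03025547 -20.01149973  27.90039742] 8.815542345197473 64.29532527923584 [-8.91036598  0.15929153 20.64780524] [ 0.07329584  1.31289643 -0.04251691]
```

Request:
drive_tool:
  moves:
    - [0,-0.002,-0.001,0,0,0.03]
    - [0,-0.002,-0.001,0,0,0.06]
    - [0,-0.002,-0.001,0,0,0.1]
    - [0,-0.002,-0.001,0,0,0.14]
    - [0,-0.002,-0.001,0,0,0.18]
    - [0,-0.002,-0.001,0,0,0.22]
    - [0,-0.002,-0.001,0,0,0.25]
    - [0,-0.002,-0.001,0,0,0.25]

```text
clock: 42.57
tool_pos: [622.7, -20.0, 28.1]
ee_rot: [0.0, 0.946, 0.324, 0.001]
force: [-1.9, -0.8, 11.6]
finger_gap: 9.2
grasp_force: 63.1
```

Run:
```python
from h import *
s=bot.get_state(); print(s['tool_pos'],s['finger_gap'],s['grasp_force'],s['force'],s['torque'])
go([622.9,-20,26.8],-0.076,s)
```

```text
[622.66424683 -20.03159757  28.06048755] 9.213496196655969 63.07061433792114 [-1.86892374 -0.78926795 11.60652316] [-0.14352333  0.41729062  0.01966335]
go [0.0004 0.0002 0.0025] turn 0.2342 yaw 0.6597
```

Request:
drive_tool:
  moves:
    - [0,0,0,0,0,0.04]
    - [0,0,0,0,0,0.08]
    - [0,0,0,0,0,0.12]
    - [0,0,0,0,0,0.16]
    - [0,0,0,0,0,0.2]
    - [0,0,0,0,0,0.235]
    - [0,0,0,0,0,0.235]
    - [0,0,0,0,0,0.235]

```text
clock: 43.23
tool_pos: [622.5, -19.9, 28.1]
ee_rot: [0.0, 0.999, -0.036, 0.001]
force: [-3.7, 0.1, 11.4]
finger_gap: 9.2
grasp_force: 63.2
```

Request:
drive_tool:
  moves:
    - [0,0,-0.004,0,0,0]
    - [0,0,-0.008,0,0,0]
    - [0,0,-0.012,0,0,0]
    - [0,0,-0.012,0,0,0]

```text
clock: 43.57
tool_pos: [622.4, -19.9, 33.9]
ee_rot: [0.0, 0.999, -0.036, 0.001]
force: [-0.6, 0.6, 4.5]
finger_gap: 9.0
grasp_force: 62.2
```

Run:
```python
from h import *
s=bot.get_state(); print(s['tool_pos'],s['finger_gap'],s['grasp_force'],s['force'],s['torque'])
```

```text
[622.41333048 -19.94201827  33.88463647] 9.02533669964523 62.180553674697876 [-0.6459862   0.62087457  4.45597452] [-0.14880978  0.05499761  0.00931199]
```

Request:
drive_tool:
  moves:
    - [0,0,0,0,0,0]
    - [0,0,0,0,0,0]
    - [0,0,0,0,0,0]
    - [0,0,0,0,0,0]
    - [0,0,-0.06,0,0,0]
    - [0,0,-0.14,0,0,0]
    - [0,0,-0.22,0,0,0]
    - [0,0,-0.3,0,0,0]
    - [0,0,-0.32,0,0,0]
    - [0,0,-0.32,0,0,0]
  hand: 0.2

```text
clock: 44.4
tool_pos: [623.7, -20.1, 197.2]
ee_rot: [0.0, 0.999, -0.036, 0.003]
force: [0.6, -0.3, -0.1]
finger_gap: 33.9
grasp_force: 0.0
```

Run:
```python
from h import *
s,im=snap('wrist','w22'); print(s['tool_pos'],s['finger_gap'],s['clock'])
h=cv2.cvtColor(im,cv2.COLOR_RGB2HSV); m=((abs(h[...,0].astype(int)-25)<5)&(h[...,1]>150)&(h[...,2]>100)).astype(np.uint8)
n,_,st,ce=cv2.connectedComponentsWithStats(m)
for i in range(1,n):
    if st[i,4]>150: print('yel',st[i],ce[i].round(1))
t=bot.camera('top'); cv2.imwrite('pics/top22.png',t[:,:,::-1]); c=t[185:240,325:380]; h=cv2.cvtColor(c,cv2.COLOR_RGB2HSV)
print('dark px rows (top, pad?)'); m=((h[...,2]<45)).astype(np.uint8); n,_,st,ce=cv2.connectedComponentsWithStats(m)
for i in range(1,n):
    if st[i,4]>40: print(st[i],ce[i]+[325,185],plane('top',ce[i]+[325,185],147).round(1))
m=(((h[...,0]<6)|(h[...,0]>174))&(h[...,1]>150)&(h[...,2]>80)).astype(np.uint8); n,_,st,ce=cv2.connectedComponentsWithStats(m)
i=1+np.argmax(st[1:,4]); print('red',st[i]+[325,185,0,0,0],plane('top',ce[i]+[325,185],10).round(1))
go([612,-249,195],-0.14,s)
```

```text
[623.73971537 -20.10094764 197.24771967] 33.90000776097161 44.4
yel [ 414   60   64   86 4024] [448.7 102.5]
yel [ 304  191   46   52 1650] [326.2 214.8]
yel [  73  287   86   77 5081] [113.5 323.7]
yel [ 347  322   34   63 1242] [363.  358.5]
yel [ 297  373   40   50 1221] [316.6 392.8]
dark px rows (top, pad?)
[ 17  34  14  14 141] [348.64539007 225.87234043] [ 621.8 -247.3  147. ]
red [335 189  15  40 271] [ 703.3 -233.1   10. ]
go [0.0093 0.4583 0.0047] turn 0.0218 yaw -0.0716
```

Request:
drive_tool:
  moves:
    - [0.009,0.457,0,0,0,0.022]
    - [0.009,0.457,0,0,0,0.022]
    - [0.009,0.457,0,0,0,0.022]
    - [0.009,0.457,0,0,0,0.022]
    - [0.009,0.457,0,0,0,0.022]
    - [0.009,0.457,0,0,0,0.022]
    - [0.009,0.457,0,0,0,0.022]
    - [0.009,0.457,0,0,0,0.022]
  hand: 1

```text
clock: 45.17
tool_pos: [608.9, -248.9, 191.2]
ee_rot: [-0.001, 0.997, -0.071, -0.001]
force: [0.8, 0.1, 0.2]
finger_gap: 0.2
grasp_force: 0.0
```

Request:
drive_tool:
  moves:
    - [0,0,0.03,0,0,0]
    - [0,0,0.06,0,0,0]
    - [0,0,0.1,0,0,0]
    - [0,0,0.14,0,0,0]
    - [0,0,0.18,0,0,0]
    - [0,0,0.2,0,0,0]
    - [0,0,0.2,0,0,0]
    - [0,0,0.2,0,0,0]

```text
clock: 45.83
tool_pos: [610.0, -247.1, 93.3]
ee_rot: [-0.0, 0.998, -0.07, -0.0]
force: [0.9, 1.9, 5.1]
finger_gap: -0.3
grasp_force: 2.0
```

Run:
```python
from h import *
s=bot.get_state(); print(s['tool_pos'],s['force'],s['torque'],s['clock'])
```

```text
[ 609.96708696 -247.09993459   93.3010308 ] [0.85501443 1.90977653 5.09020434] [ 0.42950607  0.02378153 -0.04703858] 45.8333
```

Request:
drive_tool:
  moves:
    - [0,0,0.04,0,0,0]
    - [0,0,0.08,0,0,0]
    - [0,0,0.1,0,0,0]
    - [0,0,0.11,0,0,0]
    - [0,0,0.116,0,0,0]
    - [0,0,0.116,0,0,0]
    - [0,0,0.116,0,0,0]

```text
clock: 46.42
tool_pos: [611.4, -248.4, 37.1]
ee_rot: [0.0, 0.998, -0.07, 0.001]
force: [0.9, 0.3, 7.7]
finger_gap: -0.2
grasp_force: 4.0
```

Request:
drive_tool:
  moves:
    - [0,0,0.002,0,0,0]
    - [0,0,0.004,0,0,0]
    - [0,0,0.004,0,0,0]

```text
clock: 46.67
tool_pos: [611.7, -248.5, 35.3]
ee_rot: [0.001, 0.998, -0.07, 0.002]
force: [0.8, 1.5, 8.9]
finger_gap: 0.0
grasp_force: 4.0
```

Request:
drive_tool:
  moves:
    - [0,0,0.002,0,0,0]
    - [0,0,0.004,0,0,0]
    - [0,0,0.004,0,0,0]

```text
clock: 46.92
tool_pos: [611.9, -248.5, 33.4]
ee_rot: [0.001, 0.998, -0.07, 0.002]
force: [2.0, 0.1, 9.2]
finger_gap: -0.1
grasp_force: 4.1
```

Request:
drive_tool:
  moves:
    - [0,0,0.002,0,0,0]
    - [0,0,0.004,0,0,0]
    - [0,0,0.004,0,0,0]

```text
clock: 47.17
tool_pos: [612.0, -248.6, 31.4]
ee_rot: [0.001, 0.998, -0.07, 0.002]
force: [3.0, -0.2, 9.7]
finger_gap: -0.1
grasp_force: 4.1
```

Request:
drive_tool:
  moves:
    - [0,0,0.002,0,0,0]
    - [0,0,0.003,0,0,0]
    - [0,0,0.003,0,0,0]

```text
clock: 47.42
tool_pos: [612.0, -248.7, 30.0]
ee_rot: [0.001, 0.998, -0.07, 0.002]
force: [2.6, 1.1, 9.7]
finger_gap: 0.0
grasp_force: 4.1
```

Request:
drive_tool:
  moves:
    - [0,0,0.002,0,0,0]
    - [0,0,0.004,0,0,0]
    - [0,0,0.004,0,0,0]

```text
clock: 47.67
tool_pos: [612.0, -248.7, 28.0]
ee_rot: [0.001, 0.998, -0.07, 0.002]
force: [3.3, 1.1, 9.1]
finger_gap: 0.1
grasp_force: 4.2
```

Request:
drive_tool:
  moves:
    - [0,0,0.002,0,0,0]
    - [0,0,0.003,0,0,0]
    - [0,0,0.003,0,0,0]

```text
clock: 47.92
tool_pos: [612.2, -248.8, 27.0]
ee_rot: [0.001, 0.998, -0.07, 0.002]
force: [1.4, 1.0, 15.0]
finger_gap: 0.2
grasp_force: 7.4
```

Request:
drive_tool:
  moves:
    - [0,0,-0.06,0,0,0]
    - [0,0,-0.13,0,0,0]
    - [0,0,-0.2,0,0,0]
    - [0,0,-0.28,0,0,0]
    - [0,0,-0.28,0,0,0]
    - [0,0,-0.28,0,0,0]
    - [0,0,-0.28,0,0,0]
    - [0,0,-0.28,0,0,0]
    - [0,0,-0.28,0,0,0]
    - [0,0,-0.28,0,0,0]
    - [0,0,-0.28,0,0,0]
    - [0,0,-0.28,0,0,0]

```text
clock: 48.92
tool_pos: [609.7, -248.0, 163.9]
ee_rot: [-0.0, 0.998, -0.07, -0.0]
force: [-0.3, 0.1, 0.5]
finger_gap: 0.1
grasp_force: 0.0
```

Request:
drive_tool:
  moves:
    - [0,0,0.04,0,0,0]
    - [0,0,0.08,0,0,0]
    - [0,0,0.12,0,0,0]
    - [0,0,0.16,0,0,0]
    - [0,0,0.2,0,0,0]
    - [0,0,0.24,0,0,0]
    - [0,0,0.265,0,0,0]
    - [0,0,0.273,0,0,0]
    - [0,0,0.279,0,0,0]
    - [0,0,0.279,0,0,0]
    - [0,0,0.279,0,0,0]
    - [0,0,0.279,0,0,0]

```text
clock: 49.92
tool_pos: [610.4, -248.2, 26.2]
ee_rot: [0.0, 0.998, -0.07, 0.001]
force: [-5.3, 2.9, 19.7]
finger_gap: 0.0
grasp_force: 10.3
```

Request:
drive_tool:
  moves:
    - [0,0,-0.06,0,0,0]
    - [0,0,-0.13,0,0,0]
    - [0,0,-0.2,0,0,0]
    - [0,0,-0.279,0,0,0]
    - [0,0,-0.279,0,0,0]
    - [0,0,-0.279,0,0,0]
    - [0,0,-0.279,0,0,0]
    - [0,0,-0.279,0,0,0]
    - [0,0,-0.279,0,0,0]
    - [0,0,-0.279,0,0,0]
    - [0,0,-0.279,0,0,0]
    - [0,0,-0.279,0,0,0]

```text
clock: 50.92
tool_pos: [609.8, -248.1, 163.9]
ee_rot: [-0.0, 0.998, -0.07, -0.0]
force: [-0.4, 0.0, 0.8]
finger_gap: -0.0
grasp_force: 0.0
```

Request:
drive_tool:
  moves:
    - [0,0,0.04,0,0,0]
    - [0,0,0.08,0,0,0]
    - [0,0,0.12,0,0,0]
    - [0,0,0.16,0,0,0]
    - [0,0,0.2,0,0,0]
    - [0,0,0.24,0,0,0]
    - [0,0,0.265,0,0,0]
    - [0,0,0.273,0,0,0]
    - [0,0,0.279,0,0,0]
    - [0,0,0.279,0,0,0]
    - [0,0,0.279,0,0,0]
    - [0,0,0.279,0,0,0]

```text
clock: 51.92
tool_pos: [610.5, -248.3, 26.2]
ee_rot: [0.0, 0.998, -0.07, 0.001]
force: [-4.7, 2.6, 20.0]
finger_gap: -0.3
grasp_force: 10.2
```

Request:
drive_tool:
  moves:
    - [0,0,-0.06,0,0,0]
    - [0,0,-0.13,0,0,0]
    - [0,0,-0.2,0,0,0]
    - [0,0,-0.28,0,0,0]
    - [0,0,-0.32,0,0,0]
    - [0,0,-0.32,0,0,0]
    - [0,0,-0.32,0,0,0]
    - [0,0,-0.32,0,0,0]
    - [0,0,-0.32,0,0,0]
    - [0,0,-0.32,0,0,0]
    - [0,0,-0.32,0,0,0]
    - [0,0,-0.32,0,0,0]

```text
clock: 52.92
tool_pos: [609.7, -248.0, 184.2]
ee_rot: [-0.0, 0.998, -0.07, -0.0]
force: [-0.2, -0.4, 0.2]
finger_gap: 0.1
grasp_force: 0.0
```

Request:
drive_tool:
  moves:
    - [0,0,-0.08,0,0,0]
    - [-0.05,-0.05,-0.12,0,0,0]
    - [-0.12,-0.1,-0.12,0,0,0]
    - [-0.2,-0.15,-0.12,0,0,0]
    - [-0.28,-0.2,-0.12,0,0,0]
    - [-0.28,-0.2,-0.12,0,0,0]
    - [-0.28,-0.2,-0.12,0,0,0]
    - [-0.28,-0.2,-0.12,0,0,0]

```text
clock: 53.58
tool_pos: [485.2, -129.2, 245.2]
ee_rot: [0.0, 0.998, -0.07, 0.0]
force: [-0.4, -0.2, -0.2]
finger_gap: -0.2
grasp_force: 0.0
```

Run:
```python
from h import *
s,im=snap('wrist','w23'); print(s['tool_pos'],s['force'],s['clock'])
_,t=snap('top','top23'); o=cv2.imread('pics/top22.png')[:,:,::-1]; a0=cv2.imread('pics/top0.png')[:,:,::-1]
def pad(t):
    h=cv2.cvtColor(t[185:240,325:380].copy(),cv2.COLOR_RGB2HSV); m=(h[...,2]<45).astype(np.uint8); n,_,st,ce=cv2.connectedComponentsWithStats(m); return [(ce[i]+[325,185]).round(1) for i in range(1,n) if st[i,4]>40]
print('pad',pad(a0),pad(t))
h=cv2.cvtColor(im,cv2.COLOR_RGB2HSV); m=((abs(h[...,0].astype(int)-25)<5)&(h[...,1]>150)&(h[...,2]>100)).astype(np.uint8)
cs=cv2.findContours(m,0,2)[0]
for c in cs:
    if cv2.contourArea(c)>150: u=cv2.moments(c); u=(u['m10']/u['m00'],u['m01']/u['m00']); print(cv2.boundingRect(c),plane('wrist',u,75,s).round(0)[:2],cv2.minAreaRect(c)[1:])
for P in([454.1,.6,70],[622.4,-20,70]): print('pred',proj('wrist',P,s),proj('top',P))
d=np.abs(t.astype(int)-o).sum(2)
for nm,(x0,x1,y0,y1) in dict(bottle=(398,430,205,245),tape=(294,318,190,220),nail=(302,320,222,248),block=(422,442,230,252)).items(): print(nm,np.abs(t.astype(int)-a0).sum(2)[y0:y1,x0:x1].mean())
```

```text
[ 485.2257972  -129.19746494  245.24555772] [-0.36687749 -0.21074698 -0.22886708] 53.5833
pad [array([348.5, 225.9])] [array([349.2, 225.6])]
(179, 232, 38, 45) [458.  -6.] ((42.176055908203125, 36.64476776123047), 69.775146484375)
(0, 193, 53, 62) [508. 154.] ((61.0, 52.0), 90.0)
(0, 180, 49, 12) [542. 142.] ((11.0, 48.0), 90.0)
(160, 37, 42, 50) [619. -27.] ((41.69205856323242, 47.861289978027344), 5.710592269897461)
(584, 0, 56, 11) [ 622. -380.] ((10.0, 55.0), 90.0)
pred [192.83987048 255.34273699] [255.2501013  290.17046386]
pred [173.25696642  60.27707208] [265.80024565 230.03976542]
bottle 6.6515625
tape 79.06527777777778
nail 226.991452991453
block 7.090909090909091
```

```bash
python3 -c "
from h import *
print(bot.hand_in())"
```

```text
the job is handed in; nothing more can be done
None
```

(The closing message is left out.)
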